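# Rebuild the entrance cairn behind its guard

## Robot

A 6-joint arm with a two-finger parallel gripper is mounted at the origin on the work surface. World frame = base frame: x ahead of the robot, y to its left, z up, the work surface at z = 0. Lengths are in m, angles in degrees, forces in N, time in s.
With the tool pointing down it reaches from about 0.3 to 0.75 m from the base axis. Payload 8.5 kg.
Tool frame: the origin (TCP) lies on the mounting face of the last link; the fingertips stand 173 mm ahead of it and the grasp point (between the pads) lies 155 mm ahead of it (env.tips_ahead is the distance from the TCP to the fingertips, in m); z points along the fingers, x is the direction in which the jaws open and shut, and the axes are right-handed (so a half turn about z gives the same grasp; the last joint's range is limited). The gripper opens to 85 mm and grips with 20 to 120 N. Pads are 22 mm wide; open, the fingers measure 114 mm over their backs; the gripper's body (76 mm by 85 mm) begins 54 mm behind the grasp point. The pads swing forward as they close: fully open they stand 13 mm farther back than shut.
Start: joints at [-12.336, 21.807, 74.336, -0, 83.858, -12.336], TCP at [0.55, 0, 0.405] pointing down, gripper open.
Joint ranges: [-178.18, 178.18], [-50.72, 133.34], [12.68, 142.11], [-81.47, 261.47], [9.98, 163.14], [-165.26, 165.26]. Speed limits (degrees/s): [136.94, 136.94, 180, 180, 180, 180].

## Interface

Orientations are given as a 3x3 rotation matrix whose columns are the frame's x, y, z axes.
In Python, from rig import env gives the robot as it stands. The module is installed in compiled form; this text tells all that it offers.
- The arm moves only by the tool step_arm, never from a script. Its argument "increments" is a list of rows, each an object of numbers: "x", "y", "z": the shift along the tool's x, y, z in cm; "wx", "wy", "wz": the turn, a rotation vector about the tool's x, y, z in rad; "gripper": the finger opening in cm, from 0 to 8.54. A call has 1 to 20 rows; each row shifts and turns the commanded pose from where the row before left it, along the tool's axes as they then stand; what a row does not reach is not made up. A row lasts 1/10 s, in which the tool goes at most 50 mm and 8.59 degrees, less where a joint would pass 70% of its speed; a pose out of reach is approached as far as the arm can. A call with a gripper value outside its range is refused whole. The fingers move at their own pace and stop on an object; "newtons" is the grip in N (left out, the last holds). Time passes only in rows, so rows that do not move let the fingers close. It gives the time, the measured TCP pose, the force and the opening at its end, in the units of the state.
- env.observe(): the state, without advancing time (a new reading comes with each control period).
- env.get_image(name): name is "scene" or "side" or "wrist"; returns a dict with "color" (480x640x3 uint8, blue, green, red), "camera_matrix" (3x3 intrinsics, pixels), "distortion" ([k1, k2, p1, p2, k3] as OpenCV has them; the pictures are not rectified), "rvec" (rotation vector, rad) and "tvec" (3), from world to camera coordinates, as OpenCV has them. Camera axes: x right, y down, z forward; pixel columns grow to the right and rows downward; lengths in m; the calibration is good to about 2 mm. A picture is of the moment at which its call begins. There is no depth.
- env.close_job(): hands the job in, once; it reports no verdict.
The state is a dict: "time_s": time; "q": joint angles; "qvel": joint speeds; "joint_efforts": joint torques, N m; "position": TCP position; "tool_rot": TCP orientation; "ft_force": force on the tool from outside, world axes, zero at the start; "wrist_torque": the same for the moment, N m; "grip_width": finger opening in m.
Only numpy, scipy, OpenCV 4.12 (cv2) and the standard library are available. Lean on these libraries where they do the work, as an engineer would, in place of code of your own. Each camera call takes 0.05 s, during which the arm holds its last target. There are 200 camera calls.

## Task

Lift the yellow guard out of its notch, shift it along the rail away from the marble plinth and let it drop home in the outermost notch, so that the plinth is clear. Then stack every slate piece there is in one pile centred on the plinth, trying which way round each one lies stable and close to level, and put the white capstone on top of them all. Finally bring the guard back and seat it fully in the middle notch, with the cairn standing on its own, and leave the other things on the ledge where they are.

Things in the scene. Friction and masses are not known exactly. Their poses are not given: they have to be found in the camera images.
- stand: Fixed cairn stand: dark steel base 130 (x) x 295 (y) x 6 mm. Origin on the ledge; y runs along the stand. White marble plinth 120 x 120 mm centred at y = -120 mm. A steel rail 50 mm wide, top 30 mm above the ledge, runs from y = -55 to 105 mm with three notches across it, 15 mm wide, 14 mm deep, at y = -40 (inner: the guard starts here, its plate over the plinth), 5 (middle) and 50 mm (outer).
- plinth_top (a point): Centre of the plinth's top face, 24 mm above the ledge.
- notch_outer (a point): Middle of the outer notch (farthest from the plinth), at the height of the rail's top. Axes as the stand's; the stand's yaw is within 0.2 rad of the world's.
- notch_middle (a point): Middle of the middle notch, at the height of the rail's top.
- guard: Loose yellow guard astride the rail, 0.3 kg: slab 62 (x) x 90 (y) x 8 mm, skirts 21 mm deep with 3 mm play each side of the rail, a tab 10 mm thick (y) and 12 mm deep under its middle, an upright plate 90 mm wide, 42 mm high at its end towards the plinth. Origin: middle of the slab's underside; seated, it coincides with the notch's point, 30 mm above the ledge; out of the notch it rides 12 mm higher.
- guard_grip (a point): Grip point on the guard: black block 22 (x) x 40 (y) mm that rises from 8 to 46 mm above the guard's origin, straight over it; this point is 34 mm above the origin. Guard axes are the stand's.
- slate_a: Broken blue-grey slate, 0.4 kg or so, may be absent. Origin: centre of its flat underside, a foot 75 (x) x 50 (y) mm. On it a slab 14 mm thick, 110 (x) x about 100 (y) mm, middle at x = 6 mm; there a bite 45 mm long in each y side leaves a waist 66 mm wide (y) to grip. Its top, 24 mm high at the middle, falls 4.0 degrees towards +x. Starts flat on the ledge, x within 0.5 rad of world +y.
- slate_b: Broken brown slate, 0.4 kg or so, may be absent. Origin: centre of its flat underside, a foot 75 (x) x 50 (y) mm. On it a slab 14 mm thick, 104 (x) x about 100 (y) mm, middle at x = -6 mm; there a bite 45 mm long in each y side leaves a waist 62 mm wide (y) to grip. Its top, 24 mm high at the middle, falls 5.0 degrees towards +x. Starts flat on the ledge, x within 0.5 rad of world +y.
- slate_c: Broken green-grey slate, 0.4 kg or so, may be absent. Origin: centre of its flat underside, a foot 75 (x) x 50 (y) mm. On it a slab 14 mm thick, 114 (x) x about 100 (y) mm, middle at x = 10 mm; there a bite 45 mm long in each y side leaves a waist 64 mm wide (y) to grip. Its top, 24 mm high at the middle, falls 3.4 degrees towards +x. Starts flat on the ledge, x within 0.5 rad of world +y.
- slate_d: Broken light grey slate, 0.4 kg or so, may be absent. Origin: centre of its flat underside, a foot 75 (x) x 50 (y) mm. On it a slab 14 mm thick, 104 (x) x about 100 (y) mm, middle at x = 0 mm; there a bite 45 mm long in each y side leaves a waist 60 mm wide (y) to grip. Its top, 24 mm high at the middle, falls 4.5 degrees towards +x. Starts flat on the ledge, x within 0.5 rad of world +y.
- cap: Loose white capstone, 0.2 kg, always present. Origin: centre of its flat underside (52 x 42 mm); slab 66 (x) x 50 (y) mm from 8 to 24 mm high, crooked lump on top up to 34 mm high. Starts flat on the ledge, x roughly along world +y.
- bowl: Pale blue ceramic bowl, 116 mm wide, 48 mm high, with a glass marble in it. Bystander. Origin under its centre.
- case: Silver sunglasses case 160 (x) x 64 x 45 mm, bystander. Origin under its centre.
- flashlight: Orange flashlight lying on its side, 160 (x) x 42 x 40 mm, bystander. Origin at its underside.
Mind the look-alikes: they are no part of the job. Leave any red or turquoise look-alike of the slate_a alone.

How it is judged:
By the outcome, as a careful person would: the job done as asked, in the order asked, and still so for the second after the job is handed in, with the robot touching nothing.
Of slate_a, slate_b, slate_c, slate_d only 3 to 4 are there at a start; the rules pass over those that are not, and their reading is None.
At some moment in a run one of cap may be knocked a few centimetres aside while the robot is not near it.
Once in a run the grip may slacken for a moment while it holds something.
It also fails if it takes over 208 s, if anything falls off the work surface, if the arm or the gripper's body presses on something with over 40 N, if the wrist force passes 120 N, or if a joint passes its speed limit or range.

## Working session

There is one attempt and no reset: what is moved stays moved. The work goes in short steps, Python scripts to look and compute and a tool call to move; the robot and the scene stay as the last step left them, time stands still between calls to the robot, and variables do not carry over. Pictures are saved under pics/ and viewed, about 12 in all and at most 16, crops included, and the job is handed in when it is done.

Besides the shell and the picture viewer there is one more tool, called by a JSON object that holds its "method" and its "body", one argument or row to a line. step_arm: Moves the arm, as the interface text tells. Its arguments: {"type":"object","properties":{"increments":{"type":"array"},"newtons":{"type":"number"}},"required":["increments"]}

```bash
mkdir -p pics; cat > h.py <<'E'
import numpy as np, cv2
from rig import env
def snap(name,fn=None,crop=None,scale=1):
    im=env.get_image(name); c=im["color"]
    if crop: x0,y0,x1,y1=crop; c=c[y0:y1,x0:x1]
    if scale!=1: c=cv2.resize(c,None,fx=scale,fy=scale,interpolation=cv2.INTER_CUBIC)
    if fn: cv2.imwrite("pics/"+fn,c)
    return im
def ray(im,uv):
    K=im["camera_matrix"];p=cv2.undistortPoints(np.array(uv,float).reshape(-1,1,2),K,np.array(im["distortion"]))[:,0]
    R=cv2.Rodrigues(np.array(im["rvec"]))[0];t=np.array(im["tvec"]).ravel()
    d=np.c_[p,np.ones(len(p))]@R; return -R.T@t,d
def at(im,uv,z):
    o,d=ray(im,uv); z=np.broadcast_to(np.array(z,float),len(d)); return o+d*((z-o[2])/d[:,2])[:,None]
def proj(im,P):
    return cv2.projectPoints(np.array(P,float).reshape(-1,3),np.array(im["rvec"]),np.array(im["tvec"]),im["camera_matrix"],np.array(im["distortion"]))[0][:,0]
E
python3 - <<'E'
from h import *
import pickle
np.set_printoptions(precision=3,suppress=True)
for n in ["scene","side","wrist"]:
    im=snap(n,n+"0.png"); pickle.dump(im,open(n+"0.pkl","wb"))
    print(n,ray(im,[[320,240]]))
print(env.observe())
E
```

```text
scene (array([1.026, 0.788, 1.018]), array([[-0.354, -0.654, -0.669]]))
side (array([0.49 , 1.258, 0.897]), array([[ 0.037, -0.858, -0.512]]))
wrist (array([0.55 , 0.069, 0.372]), array([[-0.015, -0.288, -0.958]]))
{'time_s': 0.15, 'q': array([-12.335,  21.832,  74.371,   0.   ,  83.856, -12.336]), 'qvel': array([ 0.099, -0.185, -0.172,  0.007,  0.047,  0.002]), 'joint_efforts': array([  0.002, -44.862, -23.134,  -0.   ,   0.004,  -0.   ]), 'position': array([0.55 , 0.   , 0.404]), 'tool_rot': array([[ 1.   ,  0.   , -0.001],
       [ 0.   , -1.   ,  0.   ],
       [-0.001, -0.   , -1.   ]]), 'ft_force': array([ 0.076, -0.296,  0.579]), 'wrist_torque': array([-0.027, -0.046, -0.035]), 'grip_width': 0.08563596110690225}
```

View pics/scene0.png

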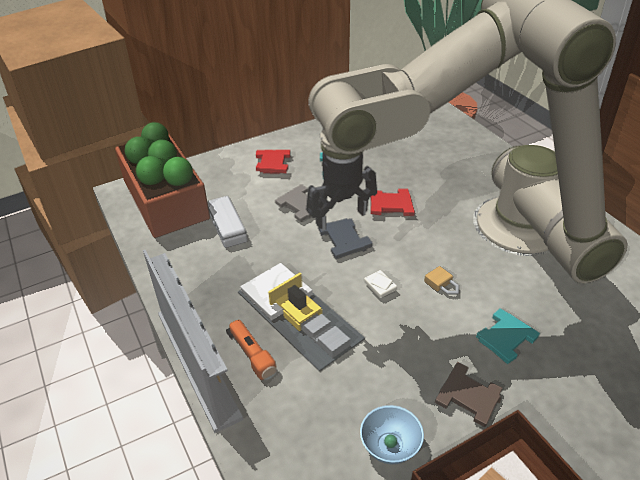

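View pics/wrist0.png

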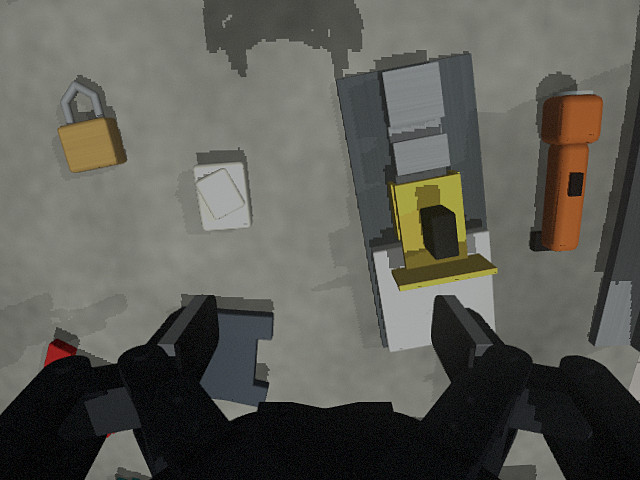

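View pics/side0.png

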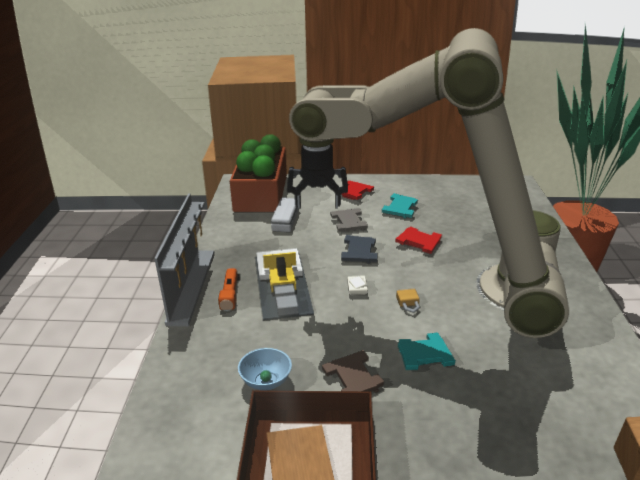

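Three slates are in sight (blue-grey a, brown b and one grey), plus the cap, two red and two turquoise look-alikes. I'll measure the stand and the cap in the wrist view, and enlarge the slates.

```bash
python3 - <<'E'
from h import *
import pickle
np.set_printoptions(precision=4,suppress=True)
w=pickle.load(open("wrist0.pkl","rb"));s=pickle.load(open("side0.pkl","rb"));c=pickle.load(open("scene0.pkl","rb"))
print("base TL TR",at(w,[[337,81],[470,54]],.006))
print("plinth BL BR",at(w,[[389,351],[496,337]],.024))
print("block top corners",at(w,[[421,206],[441,205],[457,220],[458,257],[426,258]],.076))
print("cap slab corners",at(w,[[194,166],[243,163],[250,226],[204,231]],.024))
print("slate a side",at(s,[[343,236],[377,237],[377,262],[342,261]],.024))
a=cv2.resize(c["color"][150:270,250:430],None,fx=4.4,fy=4.4,interpolation=cv2.INTER_CUBIC)[:, :400*2]
b=cv2.resize(s["color"][340:400,310:400],None,fx=4.4,fy=4.4,interpolation=cv2.INTER_CUBIC)
d=cv2.resize(s["color"][180:270,300:390],None,fx=4.4,fy=4.4,interpolation=cv2.INTER_CUBIC)
cv2.imwrite("pics/a1.png",a)
H=max(b.shape[0],d.shape[0]);o=np.zeros((H,800,3),np.uint8);o[:b.shape[0],:b.shape[1]]=b;o[:d.shape[0],400:400+d.shape[1]]=d
cv2.imwrite("pics/a2.png",o)
for n,p in [("cgrey",(345,222)),("a",(355,250)),("b",(350,370))]: print(n,s["color"][p[1],p[0]],at(s,[p],.02))
E
```

```text
base TL TR [[0.561  0.1148 0.006 ]
 [0.6856 0.1404 0.006 ]]
plinth BL BR [[ 0.6203 -0.164   0.024 ]
 [ 0.7384 -0.148   0.024 ]]
block top corners [[ 0.6294  0.009   0.076 ]
 [ 0.6461  0.0099  0.076 ]
 [ 0.6609 -0.0029  0.076 ]
 [ 0.6651 -0.0359  0.076 ]
 [ 0.6371 -0.0367  0.076 ]]
cap slab corners [[ 0.4249  0.0375  0.024 ]
 [ 0.4721  0.0399  0.024 ]
 [ 0.4755 -0.0216  0.024 ]
 [ 0.4289 -0.0267  0.024 ]]
slate a side [[ 0.4851 -0.23    0.024 ]
 [ 0.3828 -0.2247  0.024 ]
 [ 0.3899 -0.0867  0.024 ]
 [ 0.488  -0.0912  0.024 ]]
cgrey [113 120 123] [[ 0.4787 -0.3243  0.02  ]]
a [87 80 72] [[ 0.4502 -0.1565  0.02  ]]
b [ 79  89 106] [[0.4701 0.3406 0.02  ]]
```

View pics/a2.png

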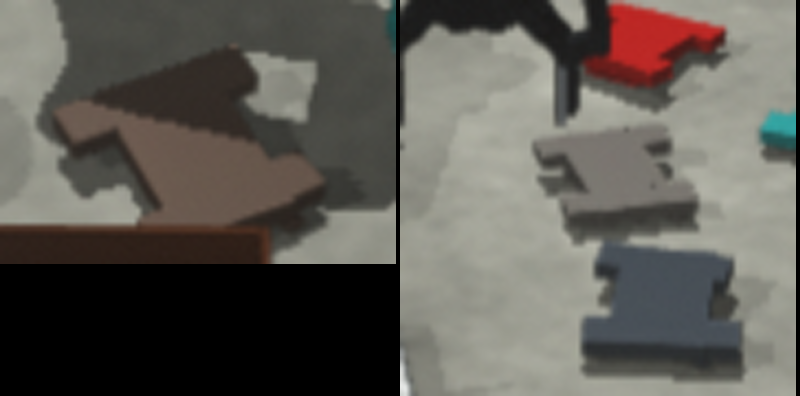

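The brown slate (left) and the light grey one (right, about 345,222 in side) look like b and d; the blue-grey one is a. I'll fit the poses of the stand and cap by least squares.

```bash
cat >> h.py <<'E'
from scipy.optimize import least_squares
from scipy.spatial.transform import Rotation as Rn
def fit(obs,x0,z0=0.):
    """obs: list of (im, pixels, local pts m). returns x,y,yaw and rms px"""
    def pts(p,L):
        c,s=np.cos(p[2]),np.sin(p[2]);L=np.array(L,float);return np.c_[p[0]+c*L[:,0]-s*L[:,1],p[1]+s*L[:,0]+c*L[:,1],L[:,2]+z0]
    f=lambda p:np.concatenate([(proj(im,pts(p,L))-np.array(uv,float)).ravel() for im,uv,L in obs])
    r=least_squares(f,x0,loss="soft_l1",f_scale=2.);return r.x,np.round(f(r.x).reshape(-1,2),1)
def go(g,yaw,tilt=(0,0),tip=.155):
    """increments (cm, rad; tool axes) to bring grasp point (tip ahead of TCP) to g, tool down, tool x at yaw"""
    s=env.observe();R=np.array(s["tool_rot"]);p=np.array(s["position"])
    c,n=np.cos(yaw),np.sin(yaw);T=np.array([[c,n,0],[n,-c,0],[0,0,-1.]])@Rn.from_rotvec([tilt[0],tilt[1],0]).as_matrix()
    t=np.array(g)-T[:,2]*tip
    print("t=%.2f"%s["time_s"],"d_tool cm",np.round(R.T@(t-p)*100,2),"rotvec",np.round(Rn.from_matrix(R.T@T).as_rotvec(),4),"| world d",np.round((t-p)*100,2),"grasp now",np.round(p+R[:,2]*.155,4),"yaw",round(float(np.arctan2(R[1,0],R[0,0])),4),"w",round(s["grip_width"],4),"F",np.round(s["ft_force"],1))
E
python3 - <<'E'
from h import *
import pickle
np.set_printoptions(precision=4,suppress=True)
w=pickle.load(open("wrist0.pkl","rb"))
print(fit([(w,[[337,81],[470,54],[389,351],[496,337]],[[-.065,.115,.006],[.065,.115,.006],[-.06,-.18,.024],[.06,-.18,.024]])],[.66,0,.15]))
print(fit([(w,[[194,166],[243,163],[250,226],[204,231]],[[-.033,.025,.024],[-.033,-.025,.024],[.033,-.025,.024],[.033,.025,.024]])],[.45,0,1.5]))
print(fit([(w,[[194,166],[243,163],[250,226],[204,231]],[[.033,.025,.024],[.033,-.025,.024],[-.033,-.025,.024],[-.033,.025,.024]])],[.45,0,1.5]))
E
```

```text
(array([0.6451, 0.0157, 0.1947]), array([[-2. , -1.3],
       [ 1.2, -0.8],
       [ 0.3,  6.5],
       [ 0.2,  1. ]]))
(array([ 0.4464, -0.0453,  1.3376]), array([[  0.3, 106.8],
       [ -1.4, 120.4],
       [  2.7,  -2.6],
       [ -1. , -19. ]]))
(array([0.4503, 0.007 , 1.637 ]), array([[-1.8, -0.8],
       [ 0.9, -1.8],
       [ 2.2,  2.6],
       [-1.2,  0.8]]))
```

View pics/a1.png

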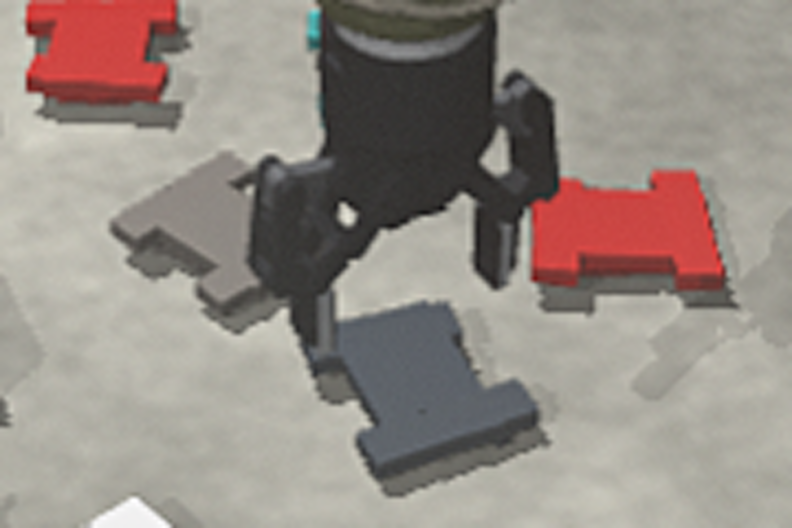

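The stand is at about (0.645, 0.016) with yaw 0.19, and the cap at about (0.45, 0.007). I'll go above the guard.

```bash
python3 -c "
from h import *
go([.653,-.0235,.18],.19)"
```

```text
t=0.15 d_tool cm [10.31  2.35  6.92] rotvec [-0.0003  0.001  -0.19  ] | world d [10.3  -2.35 -6.93] grasp now [0.5498 0.     0.2493] yaw 0.0 w 0.0856 F [ 0.1 -0.3  0.6]
```

{"method": "step_arm", "body": {
  "increments": [
    {"x":2.58,"y":0.59,"z":1.73},
    {"x":2.58,"y":0.59,"z":1.73},
    {"x":2.58,"y":0.59,"z":1.73},
    {"x":2.57,"y":0.58,"z":1.73},
    {"wz":-0.095},
    {"wz":-0.095},
    {},
    {}
  ]
}}

```text
invalid input at $.increments[0]: expected keys x, y, z, wx, wy, wz, gripper
```

```bash
python3 -c "
from h import *
import pickle
im=snap('wrist','w1.png');pickle.dump(im,open('w1.pkl','wb'))
go([.653,-.0235,.064],.19)"
```

```text
t=0.20 d_tool cm [10.32  2.35 18.53] rotvec [-0.0002  0.0009 -0.19  ] | world d [ 10.3   -2.35 -18.54] grasp now [0.5498 0.     0.2494] yaw -0.0 w 0.0856 F [-0.1 -1.   0.9]
```

View pics/w1.png

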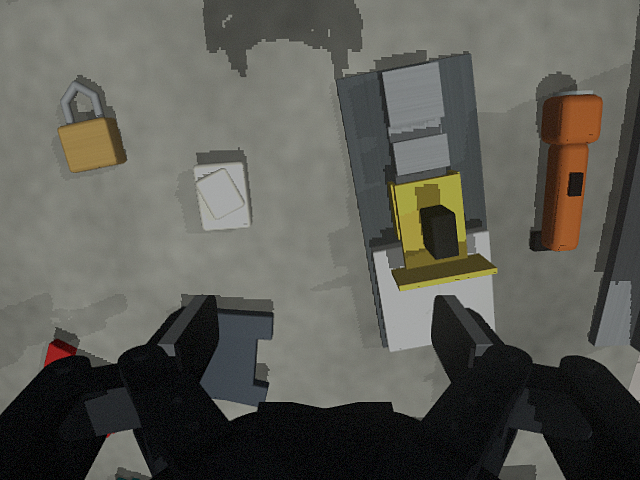

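The call was refused because each row needs every key; the scene is unchanged.

{"method": "step_arm", "body": {
  "increments": [
    {"x":2.58,"y":0.59,"z":1.73,"wx":0,"wy":0,"wz":0,"gripper":8.5},
    {"x":2.58,"y":0.59,"z":1.73,"wx":0,"wy":0,"wz":0,"gripper":8.5},
    {"x":2.58,"y":0.59,"z":1.73,"wx":0,"wy":0,"wz":0,"gripper":8.5},
    {"x":2.58,"y":0.58,"z":1.73,"wx":0,"wy":0,"wz":0,"gripper":8.5},
    {"x":0,"y":0,"z":0,"wx":0,"wy":0,"wz":-0.095,"gripper":8.5},
    {"x":0,"y":0,"z":0,"wx":0,"wy":0,"wz":-0.095,"gripper":8.5},
    {"x":0,"y":0,"z":0,"wx":0,"wy":0,"wz":0,"gripper":8.5},
    {"x":0,"y":0,"z":0,"wx":0,"wy":0,"wz":0,"gripper":8.5}
  ]
}}

```text
time_s: 1.0
position: [0.6531, -0.0235, 0.3355]
tool_rot: [[0.982, 0.186, -0.0], [0.186, -0.982, 0.0], [-0.0, -0.0, -1.0]]
ft_force: [0.8, 0.4, 0.4]
grip_width: 0.0853
```

```bash
python3 -c "
from h import *
import pickle
im=snap('wrist','w2.png');pickle.dump(im,open('w2.pkl','wb'))
go([.653,-.0235,.064],.19)"
```

```text
t=1.05 d_tool cm [-1.000e-02  0.000e+00  1.166e+01] rotvec [ 0.      0.     -0.0022] | world d [-1.000e-02 -1.000e-02 -1.166e+01] grasp now [ 0.6531 -0.0234  0.1806] yaw 0.1878 w 0.0848 F [-1.   0.3 -0.5]
```

View pics/w2.png

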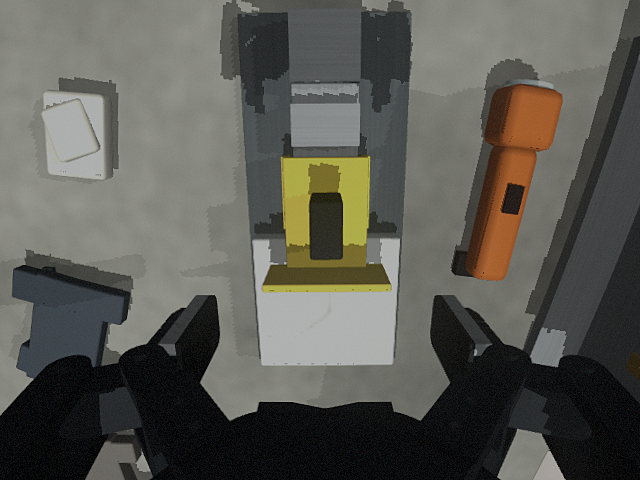

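```bash
python3 - <<'E'
from h import *
import pickle
np.set_printoptions(precision=4,suppress=True)
w=pickle.load(open("w2.pkl","rb"))
L=[[-.065,.115,.006],[.065,.115,.006],[-.06,-.18,.024],[.06,-.18,.024],[-.06,-.06,.024],[.06,-.06,.024]]
p,r=fit([(w,[[238,17],[411,12],[262,365],[394,365],[253,238],[402,238]],L)],[.66,0,.15]);print(p,r)
print("block back edge",at(w,[[309,258],[343,258]],.076),"plate top",at(w,[[262,291],[391,291]],.080))
c,s=np.cos(p[2]),np.sin(p[2])
for n,y in [("grip",-.04),("mid",.005),("outer",.05),("plinth",-.12)]: print(n,p[0]-s*y,p[1]+c*y)
go([p[0]+s*.04,p[1]-c*.04,.064],p[2])
L=[[.033,.025,.024],[.033,-.025,.024],[-.033,-.025,.024],[-.033,.025,.024]]
print("cap",fit([(w,[[42,91],[107,96],[113,180],[48,180]],L)],[.45,0,1.5]))
E
```

```text
[0.6456 0.0205 0.1974] [[-1.1 -9.9]
 [ 1.8 -7. ]
 [-0.3  2.9]
 [ 0.8  1.7]
 [-0.7  2.6]
 [-0.2  1.2]]
block back edge [[ 0.6448 -0.0375  0.076 ]
 [ 0.6669 -0.0333  0.076 ]] plate top [[ 0.6179 -0.0651  0.08  ]
 [ 0.7028 -0.049   0.08  ]]
grip 0.6534951101607563 -0.01869934582371395
mid 0.6446683237715868 0.025426472492097153
outer 0.6358415373824172 0.06955229080790826
plinth 0.6691871748526134 -0.09714524505182257
t=1.05 d_tool cm [ 0.13 -0.46 11.66] rotvec [ 0.      0.     -0.0097] | world d [  0.04   0.47 -11.66] grasp now [ 0.6531 -0.0234  0.1806] yaw 0.1878 w 0.0848 F [-1.   0.3 -0.5]
cap (array([0.4533, 0.0062, 1.6761]), array([[ 1.3,  0.7],
       [-1.4, -1.4],
       [-2.3,  2.7],
       [ 3.2, -1.5]]))
```

```bash
python3 - <<'E'
from h import *
import pickle
np.set_printoptions(precision=4,suppress=True)
w=pickle.load(open("w2.pkl","rb"))
L=[[-.065,.1075,.006],[.065,.1075,.006],[-.06,-.18,.024],[.06,-.18,.024],[-.06,-.06,.024],[.06,-.06,.024],[-.011,-.06,.076],[.011,-.06,.076]]
p,r=fit([(w,[[238,17],[411,12],[262,365],[394,365],[253,238],[402,238],[309,258],[343,258]],L)],[.66,0,.15]);print(p,r)
c,s=np.cos(p[2]),np.sin(p[2])
for n,y in [("grip",-.04),("mid",.005),("outer",.05),("plinth",-.12)]: print(n,p[0]-s*y,p[1]+c*y)
go([p[0]+s*.04,p[1]-c*.04,.064],p[2])
E
```

```text
[0.6448 0.0227 0.1983] [[-1.3 -2.3]
 [ 0.9  0.5]
 [-0.8  0.8]
 [ 0.6 -0.4]
 [-1.3 -0. ]
 [-0.5 -1.6]
 [ 1.3  1.4]
 [ 0.5  1. ]]
grip 0.6526835493768359 -0.016548302456401865
mid 0.6438190588561609 0.02756995689059485
outer 0.6349545683354859 0.07168821623759157
plinth 0.6684426436358136 -0.09498076351772936
t=1.05 d_tool cm [ 0.09 -0.68 11.66] rotvec [ 0.      0.     -0.0105] | world d [ -0.04   0.69 -11.66] grasp now [ 0.6531 -0.0234  0.1806] yaw 0.1878 w 0.0848 F [-1.   0.3 -0.5]
```

{"method": "step_arm", "body": {
  "increments": [
    {"x":0.09,"y":-0.68,"z":3.66,"wx":0,"wy":0,"wz":-0.0105,"gripper":8.5},
    {"x":0,"y":0,"z":3,"wx":0,"wy":0,"wz":0,"gripper":8.5},
    {"x":0,"y":0,"z":2.5,"wx":0,"wy":0,"wz":0,"gripper":6},
    {"x":0,"y":0,"z":2,"wx":0,"wy":0,"wz":0,"gripper":4},
    {"x":0,"y":0,"z":0.5,"wx":0,"wy":0,"wz":0,"gripper":4},
    {"x":0,"y":0,"z":0,"wx":0,"wy":0,"wz":0,"gripper":1},
    {"x":0,"y":0,"z":0,"wx":0,"wy":0,"wz":0,"gripper":1},
    {"x":0,"y":0,"z":0,"wx":0,"wy":0,"wz":0,"gripper":1},
    {"x":0,"y":0,"z":0,"wx":0,"wy":0,"wz":0,"gripper":1},
    {"x":0,"y":0,"z":0,"wx":0,"wy":0,"wz":0,"gripper":1}
  ],
  "newtons": 70
}}

```text
time_s: 2.05
position: [0.6528, -0.0166, 0.2197]
tool_rot: [[0.98, 0.199, 0.001], [0.199, -0.98, -0.0], [0.001, 0.0, -1.0]]
ft_force: [-1.9, 0.7, 1.5]
grip_width: 0.0209
```

{"method": "step_arm", "body": {
  "increments": [
    {"x":0,"y":0,"z":-0.8,"wx":0,"wy":0,"wz":0,"gripper":1},
    {"x":0,"y":0,"z":-0.8,"wx":0,"wy":0,"wz":0,"gripper":1},
    {"x":0,"y":0,"z":-0.2,"wx":0,"wy":0,"wz":0,"gripper":1},
    {"x":0,"y":-2,"z":0,"wx":0,"wy":0,"wz":0,"gripper":1},
    {"x":0,"y":-2.5,"z":0,"wx":0,"wy":0,"wz":0,"gripper":1},
    {"x":0,"y":-2.5,"z":0,"wx":0,"wy":0,"wz":0,"gripper":1},
    {"x":0,"y":-2,"z":0,"wx":0,"wy":0,"wz":0,"gripper":1},
    {"x":0,"y":0,"z":0,"wx":0,"wy":0,"wz":0,"gripper":1},
    {"x":0,"y":0,"z":0.6,"wx":0,"wy":0,"wz":0,"gripper":1},
    {"x":0,"y":0,"z":0.4,"wx":0,"wy":0,"wz":0,"gripper":1},
    {"x":0,"y":0,"z":0.3,"wx":0,"wy":0,"wz":0,"gripper":1},
    {"x":0,"y":0,"z":0,"wx":0,"wy":0,"wz":0,"gripper":1}
  ]
}}

```text
time_s: 3.25
position: [0.6349, 0.0709, 0.2231]
tool_rot: [[0.98, 0.198, -0.001], [0.198, -0.98, 0.0], [-0.001, -0.0, -1.0]]
ft_force: [-0.4, 0.4, -2.5]
grip_width: 0.021
```

{"method": "step_arm", "body": {
  "increments": [
    {"x":0,"y":0,"z":0.2,"wx":0,"wy":0,"wz":0,"gripper":1},
    {"x":0,"y":0,"z":0.15,"wx":0,"wy":0,"wz":0,"gripper":1},
    {"x":0,"y":0,"z":0,"wx":0,"wy":0,"wz":0,"gripper":1},
    {"x":0,"y":0,"z":0,"wx":0,"wy":0,"wz":0,"gripper":4.5},
    {"x":0,"y":0,"z":0,"wx":0,"wy":0,"wz":0,"gripper":4.5},
    {"x":0,"y":0,"z":0,"wx":0,"wy":0,"wz":0,"gripper":4.5}
  ]
}}

```text
time_s: 3.85
position: [0.635, 0.0716, 0.2209]
tool_rot: [[0.98, 0.199, 0.001], [0.199, -0.98, -0.0], [0.001, 0.0, -1.0]]
ft_force: [-0.4, 0.2, -0.3]
grip_width: 0.0447
```

```bash
python3 -c "
from h import *
go([.445,-.155,.20],0)"
```

```text
t=3.85 d_tool cm [-23.12  18.42 -13.43] rotvec [ 2.000e-04 -1.000e-03  2.006e-01] | world d [-19.   -22.66  13.41] grasp now [0.6351 0.0716 0.0659] yaw 0.2006 w 0.0447 F [-0.4  0.2 -0.3]
```

{"method": "step_arm", "body": {
  "increments": [
    {"x":0,"y":0,"z":-2.5,"wx":0,"wy":0,"wz":0,"gripper":4.5},
    {"x":0,"y":0,"z":-5,"wx":0,"wy":0,"wz":0,"gripper":8.5},
    {"x":0,"y":0,"z":-4.5,"wx":0,"wy":0,"wz":0,"gripper":8.5},
    {"x":-3.3,"y":2.6,"z":-0.5,"wx":0,"wy":0,"wz":0,"gripper":8.5},
    {"x":-3.3,"y":2.6,"z":-0.5,"wx":0,"wy":0,"wz":0,"gripper":8.5},
    {"x":-3.3,"y":2.6,"z":-0.4,"wx":0,"wy":0,"wz":0,"gripper":8.5},
    {"x":-3.3,"y":2.6,"z":0,"wx":0,"wy":0,"wz":0,"gripper":8.5},
    {"x":-3.3,"y":2.6,"z":0,"wx":0,"wy":0,"wz":0,"gripper":8.5},
    {"x":-3.3,"y":2.7,"z":0,"wx":0,"wy":0,"wz":0,"gripper":8.5},
    {"x":-3.3,"y":2.7,"z":0,"wx":0,"wy":0,"wz":0.05,"gripper":8.5},
    {"x":0,"y":0,"z":0,"wx":0,"wy":0,"wz":0.1,"gripper":8.5},
    {"x":0,"y":0,"z":0,"wx":0,"wy":0,"wz":0.05,"gripper":8.5},
    {"x":0,"y":0,"z":0,"wx":0,"wy":0,"wz":0,"gripper":8.5}
  ]
}}

```text
time_s: 5.15
position: [0.4449, -0.155, 0.3548]
tool_rot: [[1.0, -0.001, 0.001], [-0.001, -1.0, -0.0], [0.001, 0.0, -1.0]]
ft_force: [0.3, -0.1, -0.5]
grip_width: 0.0847
```

```bash
python3 -c "
from h import *
import pickle
im=snap('wrist','w3.png');pickle.dump(im,open('w3.pkl','wb'))
go([.445,-.155,.20],0)"
```

```text
t=5.20 d_tool cm [-0.01  0.02 -0.03] rotvec [ 0.0004 -0.0006  0.0016] | world d [-0.01 -0.02  0.03] grasp now [ 0.4452 -0.1548  0.1997] yaw 0.0016 w 0.085 F [ 0.7 -0.3 -0.7]
```

View pics/w3.png

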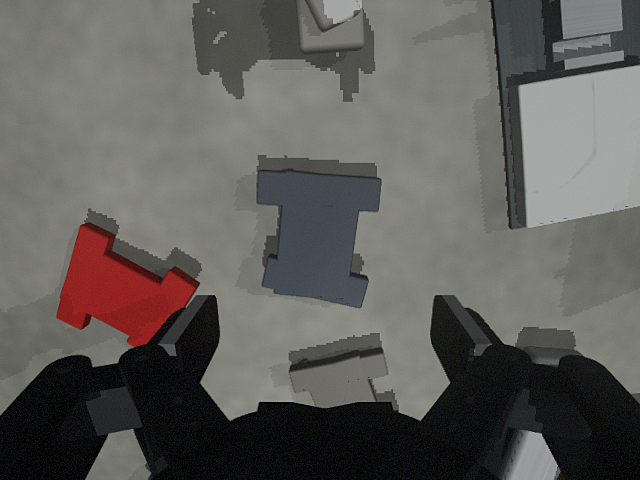

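```bash
cat >> h.py <<'E'
def slate(L,mid,waist,fall):
    """model top points: waist corners [+x+y, +x-y, -x+y, -x-y], ends mid [+x, -x]"""
    z=lambda x:.024-np.tan(np.radians(fall))*(x-0)
    xs=[mid+.0225,mid+.0225,mid-.0225,mid-.0225,mid+L/2,mid-L/2];ys=[waist/2,-waist/2,waist/2,-waist/2,0,0]
    return [[x,y,z(x)] for x,y in zip(xs,ys)]
E
python3 - <<'E'
from h import *
import pickle
np.set_printoptions(precision=4,suppress=True)
w=pickle.load(open("w3.pkl","rb"))
p,r=fit([(w,[[279,206],[358,210],[275,256],[354,275],[318,174],[314,297]],slate(.11,.006,.066,4))],[.445,-.155,1.5]);print(p,r)
g=p[:2]+.006*np.array([np.cos(p[2]),np.sin(p[2])])
go([*g,.02],p[2]-np.pi/2)
print("plinth corners",at(w,[[518,85],[524,227]],.024))
print("d",at(w,[[290,366],[384,349]],.022))
E
```

```text
[ 0.4376 -0.1789  1.509 ] [[ -0.2   1.3]
 [ -1.    2. ]
 [  2.    3. ]
 [ -1.1 -11.7]
 [  2.2  -3.5]
 [ -1.   -0.6]]
t=5.20 d_tool cm [-0.72  1.8  17.97] rotvec [ 0.0003 -0.0006  0.0633] | world d [ -0.71  -1.81 -17.97] grasp now [ 0.4452 -0.1548  0.1997] yaw 0.0016 w 0.085 F [ 0.7 -0.3 -0.7]
plinth corners [[ 0.5969 -0.0497  0.024 ]
 [ 0.6175 -0.165   0.024 ]]
d [[ 0.4113 -0.3044  0.022 ]
 [ 0.5014 -0.2856  0.022 ]]
```

{"method": "step_arm", "body": {
  "increments": [
    {"x":-0.72,"y":1.8,"z":3.67,"wx":0,"wy":0,"wz":0.0635,"gripper":8.5},
    {"x":0,"y":0,"z":4,"wx":0,"wy":0,"wz":0,"gripper":8.5},
    {"x":0,"y":0,"z":4,"wx":0,"wy":0,"wz":0,"gripper":8.5},
    {"x":0,"y":0,"z":3,"wx":0,"wy":0,"wz":0,"gripper":8.5},
    {"x":0,"y":0,"z":2,"wx":0,"wy":0,"wz":0,"gripper":8.5},
    {"x":0,"y":0,"z":1,"wx":0,"wy":0,"wz":0,"gripper":8.5},
    {"x":0,"y":0,"z":0.6,"wx":0,"wy":0,"wz":0,"gripper":8.5},
    {"x":0,"y":0,"z":0.4,"wx":0,"wy":0,"wz":0,"gripper":8.5},
    {"x":0,"y":0,"z":0,"wx":0,"wy":0,"wz":0,"gripper":5.5},
    {"x":0,"y":0,"z":0,"wx":0,"wy":0,"wz":0,"gripper":5.5},
    {"x":0,"y":0,"z":0,"wx":0,"wy":0,"wz":0,"gripper":5.5},
    {"x":0,"y":0,"z":0,"wx":0,"wy":0,"wz":0,"gripper":5.5}
  ],
  "newtons": 80
}}

```text
time_s: 6.4
position: [0.438, -0.1728, 0.1691]
tool_rot: [[0.998, -0.063, 0.002], [-0.063, -0.998, -0.001], [0.002, 0.001, -1.0]]
ft_force: [-2.2, 0.4, 8.5]
grip_width: 0.0648
```

```bash
python3 -c "
from h import *
print(env.tips_ahead)
go([.4380,-.1729,.013],-.062)"
```

```text
0.1734
t=6.40 d_tool cm [0.   0.01 0.11] rotvec [ 0.001  -0.0016 -0.0009] | world d [-0.   -0.01 -0.11] grasp now [ 0.4382 -0.1729  0.0141] yaw -0.0629 w 0.0648 F [-2.2  0.4  8.5]
```

```bash
python3 -c "
from h import *
go([.6672,-.0891,.0381],.198)"
```

```text
t=6.40 d_tool cm [22.35 -9.79 -2.38] rotvec [ 0.0012 -0.0015 -0.2609] | world d [22.92  8.37  2.4 ] grasp now [ 0.4382 -0.1729  0.0141] yaw -0.0629 w 0.0648 F [-2.2  0.4  8.5]
```

{"method": "step_arm", "body": {
  "increments": [
    {"x":0,"y":0,"z":-1,"wx":0,"wy":0,"wz":0,"gripper":5.5},
    {"x":0,"y":0,"z":-2.5,"wx":0,"wy":0,"wz":0,"gripper":5.5},
    {"x":0,"y":0,"z":-3,"wx":0,"wy":0,"wz":0,"gripper":5.5},
    {"x":2.35,"y":-0.79,"z":0,"wx":0,"wy":0,"wz":0,"gripper":5.5},
    {"x":4,"y":-1.8,"z":0,"wx":0,"wy":0,"wz":0,"gripper":5.5},
    {"x":4,"y":-1.8,"z":0,"wx":0,"wy":0,"wz":0,"gripper":5.5},
    {"x":4,"y":-1.8,"z":0,"wx":0,"wy":0,"wz":0,"gripper":5.5},
    {"x":4,"y":-1.8,"z":0,"wx":0,"wy":0,"wz":0,"gripper":5.5},
    {"x":4,"y":-1.8,"z":0,"wx":0,"wy":0,"wz":0,"gripper":5.5},
    {"x":0,"y":0,"z":0,"wx":0,"wy":0,"wz":-0.09,"gripper":5.5},
    {"x":0,"y":0,"z":0,"wx":0,"wy":0,"wz":-0.09,"gripper":5.5},
    {"x":0,"y":0,"z":0,"wx":0,"wy":0,"wz":-0.081,"gripper":5.5},
    {"x":0,"y":0,"z":0,"wx":0,"wy":0,"wz":0,"gripper":5.5},
    {"x":0,"y":0,"z":0,"wx":0,"wy":0,"wz":0,"gripper":5.5}
  ]
}}

```text
time_s: 7.8
position: [0.667, -0.0891, 0.2331]
tool_rot: [[0.981, 0.195, -0.0], [0.195, -0.981, 0.0], [-0.0, -0.0, -1.0]]
ft_force: [0.4, 0.4, -4.1]
grip_width: 0.0648
```

```bash
python3 -c "
from h import *
import pickle
im=snap('wrist','w4.png');pickle.dump(im,open('w4.pkl','wb'))
go([.6672,-.0891,.0381],.198)"
```

```text
t=7.85 d_tool cm [0.02 0.   4.  ] rotvec [-0.0001  0.     -0.002 ] | world d [ 0.02  0.   -4.  ] grasp now [ 0.667  -0.0891  0.0781] yaw 0.196 w 0.0648 F [ 0.   0.2 -3.6]
```

{"method": "step_arm", "body": {
  "increments": [
    {"x":0,"y":0,"z":2,"wx":0,"wy":0,"wz":-0.002,"gripper":5.5},
    {"x":0,"y":0,"z":1.2,"wx":0,"wy":0,"wz":0,"gripper":5.5},
    {"x":0,"y":0,"z":0.5,"wx":0,"wy":0,"wz":0,"gripper":5.5},
    {"x":0,"y":0,"z":0.2,"wx":0,"wy":0,"wz":0,"gripper":5.5},
    {"x":0,"y":0,"z":0,"wx":0,"wy":0,"wz":0,"gripper":5.5},
    {"x":0,"y":0,"z":0.1,"wx":0,"wy":0,"wz":0,"gripper":5.5},
    {"x":0,"y":0,"z":0,"wx":0,"wy":0,"wz":0,"gripper":5.5}
  ]
}}

```text
time_s: 8.55
position: [0.6673, -0.0892, 0.1932]
tool_rot: [[0.98, 0.199, 0.001], [0.199, -0.98, -0.0], [0.001, 0.001, -1.0]]
ft_force: [1.6, -0.5, -3.1]
grip_width: 0.0643
```

{"method": "step_arm", "body": {
  "increments": [
    {"x":0,"y":0,"z":0.1,"wx":0,"wy":0,"wz":0,"gripper":5.5},
    {"x":0,"y":0,"z":0.05,"wx":0,"wy":0,"wz":0,"gripper":5.5},
    {"x":0,"y":0,"z":0,"wx":0,"wy":0,"wz":0,"gripper":7},
    {"x":0,"y":0,"z":0,"wx":0,"wy":0,"wz":0,"gripper":8.5},
    {"x":0,"y":0,"z":0,"wx":0,"wy":0,"wz":0,"gripper":8.5},
    {"x":0,"y":0,"z":0,"wx":0,"wy":0,"wz":0,"gripper":8.5},
    {"x":0,"y":0,"z":-2,"wx":0,"wy":0,"wz":0,"gripper":8.5},
    {"x":0,"y":0,"z":-4,"wx":0,"wy":0,"wz":0,"gripper":8.5},
    {"x":0,"y":0,"z":-5,"wx":0,"wy":0,"wz":0,"gripper":8.5},
    {"x":0,"y":0,"z":-4,"wx":0,"wy":0,"wz":0,"gripper":8.5},
    {"x":0,"y":0,"z":0,"wx":0,"wy":0,"wz":0,"gripper":8.5}
  ]
}}

```text
time_s: 9.65
position: [0.6673, -0.0891, 0.348]
tool_rot: [[0.98, 0.199, 0.011], [0.199, -0.98, -0.004], [0.01, 0.006, -1.0]]
ft_force: [0.7, -0.7, -0.4]
grip_width: 0.0848
```

```bash
python3 -c "
from h import *
import pickle
im=snap('wrist','w5.png');pickle.dump(im,open('w5.pkl','wb'))
go([.47,.34,.24],0)"
```

```text
t=9.70 d_tool cm [-10.76 -45.95  -5.26] rotvec [ 0.0024 -0.0056  0.2001] | world d [-19.71  42.91   5.07] grasp now [ 0.668  -0.0894  0.1893] yaw 0.2001 w 0.0849 F [-0.4 -0.5 -1.2]
```

View pics/w5.png

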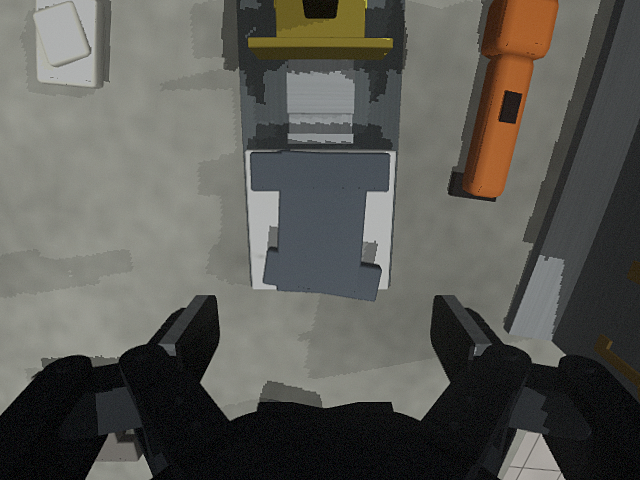

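Slate a sits centred on the plinth, level (corners 250,153 / 389,153 / 264,287 / 378,300), with the guard in the outer notch. Next is brown b.

{"method": "step_arm", "body": {
  "increments": [
    {"x":-0.9,"y":-3.83,"z":-0.44,"wx":0,"wy":0,"wz":0,"gripper":8.5},
    {"x":-0.9,"y":-3.83,"z":-0.44,"wx":0,"wy":0,"wz":0,"gripper":8.5},
    {"x":-0.9,"y":-3.83,"z":-0.44,"wx":0,"wy":0,"wz":0,"gripper":8.5},
    {"x":-0.9,"y":-3.83,"z":-0.44,"wx":0,"wy":0,"wz":0,"gripper":8.5},
    {"x":-0.9,"y":-3.83,"z":-0.44,"wx":0,"wy":0,"wz":0,"gripper":8.5},
    {"x":-0.9,"y":-3.83,"z":-0.44,"wx":0,"wy":0,"wz":0,"gripper":8.5},
    {"x":-0.9,"y":-3.83,"z":-0.44,"wx":0,"wy":0,"wz":0,"gripper":8.5},
    {"x":-0.9,"y":-3.83,"z":-0.44,"wx":0,"wy":0,"wz":0,"gripper":8.5},
    {"x":-0.9,"y":-3.83,"z":-0.44,"wx":0,"wy":0,"wz":0,"gripper":8.5},
    {"x":-0.9,"y":-3.83,"z":-0.44,"wx":0,"wy":0,"wz":0,"gripper":8.5},
    {"x":-0.9,"y":-3.83,"z":-0.44,"wx":0,"wy":0,"wz":0,"gripper":8.5},
    {"x":-0.9,"y":-3.83,"z":-0.44,"wx":0,"wy":0,"wz":0,"gripper":8.5},
    {"x":0,"y":0,"z":0,"wx":0.001,"wy":-0.0056,"wz":0.1,"gripper":8.5},
    {"x":0,"y":0,"z":0,"wx":0.001,"wy":0,"wz":0.1,"gripper":8.5},
    {"x":0,"y":0,"z":0,"wx":0,"wy":0,"wz":0,"gripper":8.5}
  ]
}}

```text
time_s: 11.2
position: [0.4699, 0.3401, 0.3925]
tool_rot: [[1.0, -0.0, -0.008], [-0.0, -1.0, 0.0], [-0.008, -0.0, -1.0]]
ft_force: [-0.2, -0.7, -0.5]
grip_width: 0.0846
```

```bash
python3 -c "
from h import *
import pickle
im=snap('wrist','w6.png');pickle.dump(im,open('w6.pkl','wb'))
go([.47,.34,.24],0)"
```

```text
t=11.25 d_tool cm [-0.   -0.01 -0.22] rotvec [-0.0002  0.0078  0.0022] | world d [-0.    0.01  0.22] grasp now [0.4688 0.3399 0.2378] yaw 0.0022 w 0.0851 F [-0.1 -0.1  0.5]
```

View pics/w6.png

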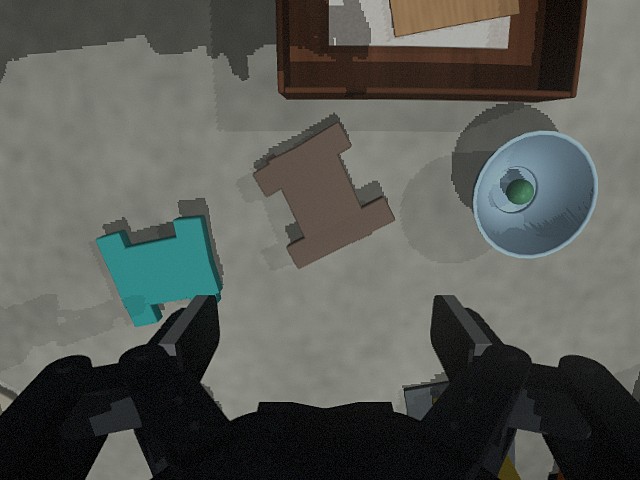

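```bash
python3 - <<'E'
from h import *
import pickle
np.set_printoptions(precision=4,suppress=True)
w=pickle.load(open("w6.pkl","rb"))
p,r=fit([(w,[[284,192],[344,158],[303,237],[362,209],[297,147],[347,244]],slate(.104,-.006,.062,5))],[.47,.35,1.9]);print(p,r)
g=p[:2]-.006*np.array([np.cos(p[2]),np.sin(p[2])])
print(g);go([*g,.16],p[2]-np.pi/2)
print(env.observe()["q"])
E
```

```text
[0.4624 0.3532 2.0269] [[-1.5 -0.6]
 [-1.6  3.7]
 [ 1.1 -2.9]
 [ 1.3 -3. ]
 [ 0.7  0.3]
 [-0.2  3.9]]
[0.465  0.3478]
t=11.25 d_tool cm [-0.44 -0.8   7.78] rotvec [-0.002   0.0076 -0.454 ] | world d [-0.5   0.8  -7.78] grasp now [0.4688 0.3399 0.2378] yaw 0.0022 w 0.0851 F [-0.1 -0.1  0.5]
[24.1563 25.3768 70.5228  0.1934 84.5032 24.0119]
```

{"method": "step_arm", "body": {
  "increments": [
    {"x":-0.44,"y":-0.8,"z":2.78,"wx":-0.001,"wy":0.0076,"wz":-0.114,"gripper":8.5},
    {"x":0,"y":0,"z":1,"wx":0,"wy":0,"wz":-0.114,"gripper":8.5},
    {"x":0,"y":0,"z":2,"wx":0,"wy":0,"wz":-0.113,"gripper":8.5},
    {"x":0,"y":0,"z":2,"wx":0,"wy":0,"wz":-0.113,"gripper":8.5},
    {"x":0,"y":0,"z":4,"wx":0,"wy":0,"wz":0,"gripper":8.5},
    {"x":0,"y":0,"z":3,"wx":0,"wy":0,"wz":0,"gripper":8.5},
    {"x":0,"y":0,"z":0,"wx":0,"wy":0,"wz":0,"gripper":8.5}
  ]
}}

```text
time_s: 11.95
position: [0.4651, 0.3472, 0.2422]
tool_rot: [[0.898, 0.44, -0.006], [0.44, -0.898, -0.003], [-0.007, 0.0, -1.0]]
ft_force: [0.8, 0.3, -0.1]
grip_width: 0.0852
```

```bash
python3 -c "
from h import *
go([.465,.3478,.016],.456)"
```

```text
t=11.95 d_tool cm [ 0.07 -0.06  7.12] rotvec [ 0.0002  0.0068 -0.0004] | world d [-0.01  0.06 -7.12] grasp now [0.4642 0.3467 0.0872] yaw 0.4556 w 0.0852 F [ 0.8  0.3 -0.1]
```

{"method": "step_arm", "body": {
  "increments": [
    {"x":0.07,"y":-0.06,"z":2.5,"wx":0,"wy":0.007,"wz":0,"gripper":8.5},
    {"x":0,"y":0,"z":2.2,"wx":0,"wy":0,"wz":0,"gripper":8.5},
    {"x":0,"y":0,"z":1.5,"wx":0,"wy":0,"wz":0,"gripper":8.5},
    {"x":0,"y":0,"z":0.9,"wx":0,"wy":0,"wz":0,"gripper":8.5},
    {"x":0,"y":0,"z":0,"wx":0,"wy":0,"wz":0,"gripper":5},
    {"x":0,"y":0,"z":0,"wx":0,"wy":0,"wz":0,"gripper":5},
    {"x":0,"y":0,"z":0,"wx":0,"wy":0,"wz":0,"gripper":5},
    {"x":0,"y":0,"z":0,"wx":0,"wy":0,"wz":0,"gripper":5},
    {"x":0,"y":0,"z":0,"wx":0,"wy":0,"wz":0,"gripper":5}
  ]
}}

```text
time_s: 12.85
position: [0.4667, 0.3491, 0.1768]
tool_rot: [[0.898, 0.439, 0.01], [0.439, -0.899, 0.004], [0.011, 0.0, -1.0]]
ft_force: [-1.6, -1.3, 7.8]
grip_width: 0.0602
```

```bash
python3 -c "
from h import *
go([.465,.3478,.016],.456)
go([.6684,-.0950,.2],.198)"
```

```text
t=12.85 d_tool cm [-0.21  0.04  0.58] rotvec [ 0.0005 -0.0111 -0.0016] | world d [-0.17 -0.13 -0.58] grasp now [0.4683 0.3498 0.0218] yaw 0.4544 w 0.0602 F [-1.6 -1.3  7.8]
t=12.85 d_tool cm [ -1.17  48.76 -17.81] rotvec [-0.0009 -0.0111  0.2564] | world d [ 20.17 -44.41  17.82] grasp now [0.4683 0.3498 0.0218] yaw 0.4544 w 0.0602 F [-1.6 -1.3  7.8]
```

{"method": "step_arm", "body": {
  "increments": [
    {"x":0,"y":0,"z":-1.8,"wx":0,"wy":0,"wz":0,"gripper":5},
    {"x":0,"y":0,"z":-4,"wx":0,"wy":0,"wz":0,"gripper":5},
    {"x":0,"y":0,"z":-4,"wx":0,"wy":0,"wz":0,"gripper":5},
    {"x":0,"y":0,"z":-4,"wx":0,"wy":0,"wz":0,"gripper":5},
    {"x":0,"y":0,"z":-4,"wx":0,"wy":0,"wz":0,"gripper":5},
    {"x":-0.1,"y":3.26,"z":0,"wx":0,"wy":0,"wz":0,"gripper":5},
    {"x":-0.1,"y":3.5,"z":0,"wx":0,"wy":0,"wz":0,"gripper":5},
    {"x":-0.1,"y":3.5,"z":0,"wx":0,"wy":0,"wz":0,"gripper":5},
    {"x":-0.1,"y":3.5,"z":0,"wx":0,"wy":0,"wz":0,"gripper":5},
    {"x":-0.1,"y":3.5,"z":0,"wx":0,"wy":0,"wz":0,"gripper":5},
    {"x":-0.1,"y":3.5,"z":0,"wx":0,"wy":0,"wz":0,"gripper":5},
    {"x":-0.1,"y":3.5,"z":0,"wx":0,"wy":0,"wz":0,"gripper":5},
    {"x":-0.1,"y":3.5,"z":0,"wx":0,"wy":0,"wz":0,"gripper":5},
    {"x":-0.1,"y":3.5,"z":0,"wx":0,"wy":0,"wz":0,"gripper":5},
    {"x":-0.1,"y":3.5,"z":0,"wx":0,"wy":0,"wz":0,"gripper":5},
    {"x":-0.1,"y":3.5,"z":0,"wx":0,"wy":0,"wz":0,"gripper":5},
    {"x":-0.1,"y":3.5,"z":0,"wx":0,"wy":0,"wz":0,"gripper":5},
    {"x":0,"y":3.5,"z":0,"wx":0,"wy":0,"wz":0,"gripper":5},
    {"x":0,"y":3.5,"z":0,"wx":0,"wy":0,"wz":0,"gripper":5},
    {"x":0,"y":0,"z":0,"wx":0,"wy":0,"wz":0,"gripper":5}
  ]
}}

```text
time_s: 14.85
position: [0.6689, -0.0992, 0.3524]
tool_rot: [[0.9, 0.435, 0.008], [0.435, -0.9, 0.003], [0.008, 0.001, -1.0]]
ft_force: [0.1, -0.2, -4.4]
grip_width: 0.0599
```

{"method": "step_arm", "body": {
  "increments": [
    {"x":0,"y":0,"z":0,"wx":0,"wy":0,"wz":0.14,"gripper":5},
    {"x":0,"y":0,"z":0,"wx":0,"wy":0,"wz":0.14,"gripper":5},
    {"x":0,"y":0,"z":0,"wx":0,"wy":0,"wz":0.14,"gripper":5},
    {"x":0,"y":0,"z":0,"wx":0,"wy":0,"wz":0.14,"gripper":5},
    {"x":0,"y":0,"z":0,"wx":0,"wy":0,"wz":0.14,"gripper":5},
    {"x":0,"y":0,"z":0,"wx":0,"wy":0,"wz":0.14,"gripper":5},
    {"x":0,"y":0,"z":0,"wx":0,"wy":0,"wz":0.14,"gripper":5},
    {"x":0,"y":0,"z":0,"wx":0,"wy":0,"wz":0.14,"gripper":5},
    {"x":0,"y":0,"z":0,"wx":0,"wy":0,"wz":0.14,"gripper":5},
    {"x":0,"y":0,"z":0,"wx":0,"wy":0,"wz":0.14,"gripper":5},
    {"x":0,"y":0,"z":0,"wx":0,"wy":0,"wz":0.14,"gripper":5},
    {"x":0,"y":0,"z":0,"wx":0,"wy":0,"wz":0.14,"gripper":5},
    {"x":0,"y":0,"z":0,"wx":0,"wy":0,"wz":0.14,"gripper":5},
    {"x":0,"y":0,"z":0,"wx":0,"wy":0,"wz":0.14,"gripper":5},
    {"x":0,"y":0,"z":0,"wx":0,"wy":0,"wz":0.14,"gripper":5},
    {"x":0,"y":0,"z":0,"wx":0,"wy":0,"wz":0.14,"gripper":5},
    {"x":0,"y":0,"z":0,"wx":0,"wy":0,"wz":0.14,"gripper":5},
    {"x":0,"y":0,"z":0,"wx":0,"wy":0,"wz":0.14,"gripper":5},
    {"x":0,"y":0,"z":0,"wx":0,"wy":0,"wz":0.14,"gripper":5},
    {"x":0,"y":0,"z":0,"wx":0,"wy":0,"wz":0.14,"gripper":5}
  ]
}}

```text
time_s: 16.85
position: [0.6677, -0.0945, 0.3533]
tool_rot: [[-0.703, -0.711, 0.008], [-0.711, 0.704, 0.004], [-0.008, -0.003, -1.0]]
ft_force: [0.4, 0.3, -4.2]
grip_width: 0.0603
```

```bash
python3 -c "
from h import *
go([.6669,-.0876,.1],.198-np.pi)
print(env.observe()['q'])"
```

```text
t=16.85 d_tool cm [-0.35  0.57  9.83] rotvec [-0.      0.0087  0.5925] | world d [-0.08  0.69 -9.83] grasp now [ 0.6689 -0.0938  0.1983] yaw -2.3511 w 0.0603 F [ 0.4  0.3 -4.2]
[-18.13096098  36.52530022  56.99238336   0.35601261  86.14145771
 116.55545043]
```

{"method": "step_arm", "body": {
  "increments": [
    {"x":-0.35,"y":0.57,"z":4,"wx":0,"wy":0.0087,"wz":0,"gripper":5},
    {"x":0,"y":0,"z":3,"wx":0,"wy":0,"wz":0.14,"gripper":5},
    {"x":0,"y":0,"z":0,"wx":0,"wy":0,"wz":0.14,"gripper":5},
    {"x":0,"y":0,"z":0,"wx":0,"wy":0,"wz":0.14,"gripper":5},
    {"x":0,"y":0,"z":0,"wx":0,"wy":0,"wz":0.14,"gripper":5},
    {"x":0,"y":0,"z":0,"wx":0,"wy":0,"wz":0.0325,"gripper":5},
    {"x":0,"y":0,"z":0,"wx":0,"wy":0,"wz":0,"gripper":5},
    {"x":0,"y":0,"z":0,"wx":0.035,"wy":0,"wz":0,"gripper":5},
    {"x":0,"y":0,"z":0,"wx":0.035,"wy":0,"wz":0,"gripper":5},
    {"x":0,"y":0,"z":0,"wx":0,"wy":0,"wz":0,"gripper":5}
  ]
}}

```text
time_s: 17.85
position: [0.6666, -0.0881, 0.2834]
tool_rot: [[-0.979, -0.203, 0.016], [-0.203, 0.977, -0.071], [-0.001, -0.073, -0.997]]
ft_force: [-0.2, 0.1, -2.9]
grip_width: 0.06
```

```bash
python3 -c "
from h import *
import pickle
im=snap('side','s7.png',(240,230,330,330),6);pickle.dump(im,open('s7.pkl','wb'))
go([.6669,-.0876,.0693],.198-np.pi,(.07,0))"
```

```text
t=17.90 d_tool cm [-0.03  1.56  5.85] rotvec [-0.0019  0.0017  0.0063] | world d [-0.19  1.12 -5.94] grasp now [ 0.6691 -0.099   0.1288] yaw -2.9372 w 0.0601 F [-0.1  0.  -3.8]
```

View pics/s7.png

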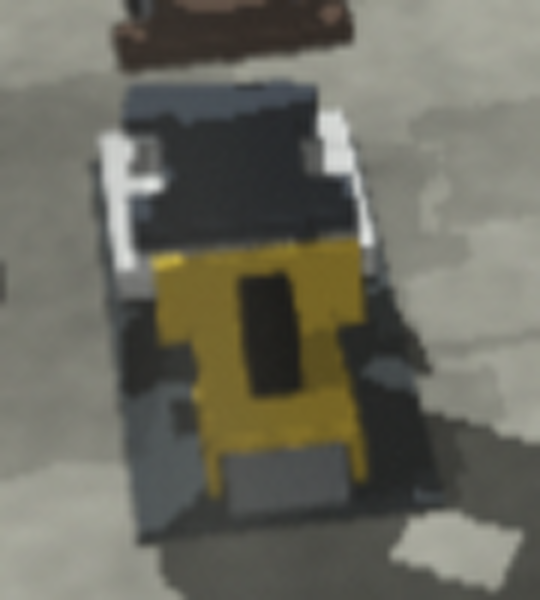

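Slate b hangs level in the grip above slate a. Now I'll lower it.

{"method": "step_arm", "body": {
  "increments": [
    {"x":-0.03,"y":1.1,"z":2,"wx":-0.002,"wy":0.0017,"wz":0.006,"gripper":5},
    {"x":0,"y":0.46,"z":1.7,"wx":0,"wy":0,"wz":0,"gripper":5},
    {"x":0,"y":0,"z":1.2,"wx":0,"wy":0,"wz":0,"gripper":5},
    {"x":0,"y":0,"z":0.5,"wx":0,"wy":0,"wz":0,"gripper":5},
    {"x":0,"y":0,"z":0.2,"wx":0,"wy":0,"wz":0,"gripper":5},
    {"x":0,"y":0,"z":0,"wx":0,"wy":0,"wz":0,"gripper":5}
  ]
}}

```text
time_s: 18.5
position: [0.665, -0.0776, 0.2268]
tool_rot: [[-0.981, -0.195, 0.015], [-0.195, 0.978, -0.07], [-0.001, -0.071, -0.997]]
ft_force: [0.0, 0.9, -2.5]
grip_width: 0.0602
```

```bash
python3 -c "
from h import *
go([.6669,-.0876,.0693],.198-np.pi,(.07,0))"
```

```text
t=18.50 d_tool cm [0.01 0.08 0.28] rotvec [-0.0012  0.0009 -0.0013] | world d [-0.02  0.06 -0.28] grasp now [ 0.6673 -0.0883  0.0722] yaw -2.9449 w 0.0602 F [ 0.   0.9 -2.5]
```

{"method": "step_arm", "body": {
  "increments": [
    {"x":0,"y":0.08,"z":0.15,"wx":0,"wy":0,"wz":0,"gripper":5},
    {"x":0,"y":0,"z":0.1,"wx":0,"wy":0,"wz":0,"gripper":5},
    {"x":0,"y":0,"z":0.05,"wx":0,"wy":0,"wz":0,"gripper":5},
    {"x":0,"y":0,"z":0,"wx":0,"wy":0,"wz":0,"gripper":5}
  ]
}}

```text
time_s: 18.9
position: [0.6648, -0.0766, 0.2246]
tool_rot: [[-0.981, -0.195, 0.016], [-0.196, 0.978, -0.07], [-0.002, -0.072, -0.997]]
ft_force: [-1.4, 1.1, 5.1]
grip_width: 0.0602
```

{"method": "step_arm", "body": {
  "increments": [
    {"x":0,"y":0,"z":0,"wx":0,"wy":0,"wz":0,"gripper":6.5},
    {"x":0,"y":0,"z":0,"wx":0,"wy":0,"wz":0,"gripper":8},
    {"x":0,"y":0,"z":0,"wx":0,"wy":0,"wz":0,"gripper":8.5},
    {"x":0,"y":0,"z":0,"wx":0,"wy":0,"wz":0,"gripper":8.5},
    {"x":0,"y":0,"z":-1.5,"wx":0,"wy":0,"wz":0,"gripper":8.5},
    {"x":0,"y":0,"z":-3,"wx":0,"wy":0,"wz":0,"gripper":8.5},
    {"x":0,"y":0,"z":-4.5,"wx":0,"wy":0,"wz":0,"gripper":8.5},
    {"x":0,"y":0,"z":-4,"wx":-0.07,"wy":0,"wz":0,"gripper":8.5},
    {"x":0,"y":0,"z":0,"wx":0,"wy":0,"wz":0,"gripper":8.5},
    {"x":0,"y":0,"z":0,"wx":0,"wy":0,"wz":0,"gripper":8.5}
  ]
}}

```text
time_s: 19.9
position: [0.6626, -0.0675, 0.3545]
tool_rot: [[-0.981, -0.196, 0.003], [-0.196, 0.981, -0.002], [-0.002, -0.003, -1.0]]
ft_force: [-0.5, 0.5, -0.7]
grip_width: 0.0852
```

```bash
python3 -c "
from h import *
import pickle
im=snap('wrist','w8.png');pickle.dump(im,open('w8.pkl','wb'))
go([.465,-.335,.2],.205-np.pi)"
```

```text
t=19.95 d_tool cm [ 24.62 -22.36  -0.17] rotvec [-0.0013 -0.0001 -0.008 ] | world d [-19.76 -26.74   0.21] grasp now [ 0.6627 -0.0678  0.1979] yaw -2.9446 w 0.0849 F [-0.4 -0.  -0.9]
```

View pics/w8.png

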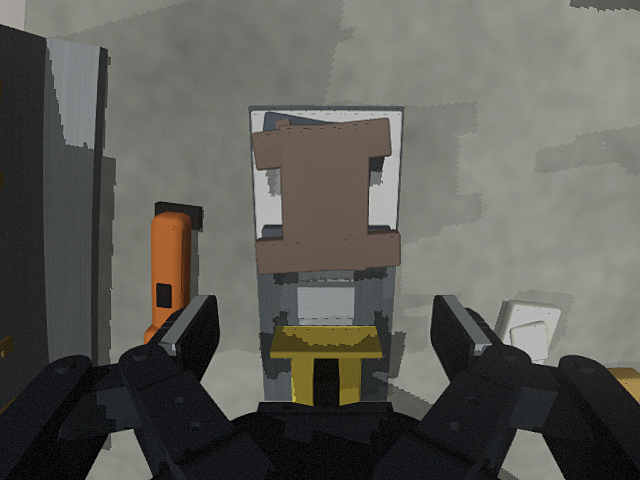

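```bash
python3 - <<'E'
from h import *
import pickle
np.set_printoptions(precision=4,suppress=True)
w=pickle.load(open("w8.pkl","rb"))
p,r=fit([(w,[[281,167],[369,156],[283,237],[369,233],[321,125],[328,270]],slate(.104,-.006,.062,1))],[.668,-.095,-1.37],z0=.048);print(p,r)
c,s=np.cos(.1983),np.sin(.1983);d=p[:2]-[.6684,-.095];print("stand-frame offset",d@[c,s],d@[-s,c],"yaw",p[2]-.1983+np.pi/2)
# slate d approximate in w3
w=pickle.load(open("w3.pkl","rb")); print(at(w,[[290,366],[384,349],[302,388],[375,378]],.022))
E
```

```text
[ 0.6693 -0.0988 -1.3321] [[-2.7  3.2]
 [ 0.1 10.3]
 [-0.  -3.2]
 [ 0.9 -2.7]
 [ 0.7 -1.6]
 [ 0.   1. ]]
stand-frame offset 0.00011632867828694297 -0.0039028869473990277 yaw 0.040424799401539424
[[ 0.4113 -0.3044  0.022 ]
 [ 0.5014 -0.2856  0.022 ]
 [ 0.4224 -0.3302  0.022 ]
 [ 0.4942 -0.3185  0.022 ]]
```

{"method": "step_arm", "body": {
  "increments": [
    {"x":2.48,"y":-2.33,"z":0,"wx":0,"wy":0,"wz":0,"gripper":8.5},
    {"x":2.48,"y":-2.33,"z":0,"wx":0,"wy":0,"wz":0,"gripper":8.5},
    {"x":2.48,"y":-2.33,"z":0,"wx":0,"wy":0,"wz":0,"gripper":8.5},
    {"x":2.48,"y":-2.33,"z":0,"wx":0,"wy":0,"wz":0,"gripper":8.5},
    {"x":2.48,"y":-2.33,"z":0,"wx":0,"wy":0,"wz":0,"gripper":8.5},
    {"x":2.48,"y":-2.33,"z":0,"wx":0,"wy":0,"wz":0,"gripper":8.5},
    {"x":2.48,"y":-2.33,"z":0,"wx":0,"wy":0,"wz":0,"gripper":8.5},
    {"x":2.48,"y":-2.33,"z":0,"wx":0,"wy":0,"wz":0,"gripper":8.5},
    {"x":2.48,"y":-2.33,"z":0,"wx":0,"wy":0,"wz":0,"gripper":8.5},
    {"x":2.48,"y":-2.33,"z":0,"wx":0,"wy":0,"wz":0,"gripper":8.5},
    {"x":0,"y":0,"z":0,"wx":0,"wy":0,"wz":0,"gripper":8.5},
    {"x":0,"y":0,"z":0,"wx":0,"wy":0,"wz":0,"gripper":8.5}
  ]
}}

```text
time_s: 21.15
position: [0.465, -0.3449, 0.352]
tool_rot: [[-0.981, -0.194, -0.001], [-0.194, 0.981, 0.001], [0.001, 0.001, -1.0]]
ft_force: [0.4, 0.1, 0.4]
grip_width: 0.0848
```

```bash
python3 -c "
from h import *
import pickle
im=snap('wrist','w9.png');pickle.dump(im,open('w9.pkl','wb'))
go([.465,-.345,.2],.205-np.pi); print(env.observe()['q'])"
```

```text
t=21.20 d_tool cm [ 0.06 -0.06 -0.27] rotvec [ 0.0007 -0.0006 -0.0081] | world d [-0.05 -0.07  0.27] grasp now [ 0.4653 -0.3442  0.1973] yaw -2.9447 w 0.085 F [-0.1 -0.1 -0. ]
[-4.81983224e+01  2.70637192e+01  7.46408087e+01 -9.03432617e-03
  7.83450917e+01  1.20521319e+02]
```

View pics/w9.png

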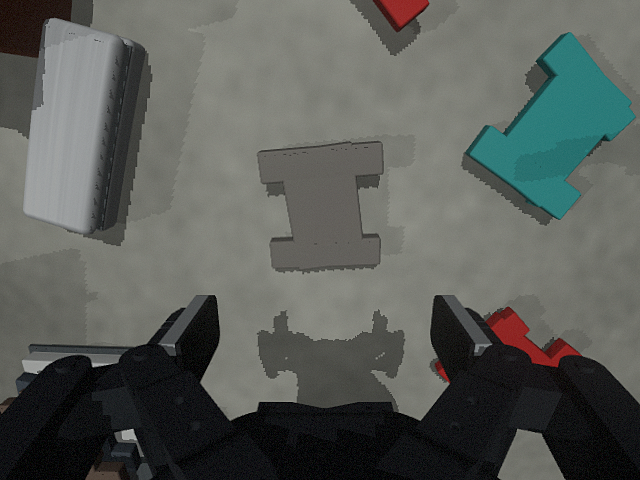

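```bash
python3 - <<'E'
from h import *
import pickle
np.set_printoptions(precision=4,suppress=True)
w=pickle.load(open("w9.pkl","rb"))
px=[[361,235],[293,240],[357,182],[285,185],[326,269],[320,150]]
for a in [(.104,0,.060,4.5),(.114,.010,.064,3.4)]:
    p,r=fit([(w,px,slate(*a))],[.465,-.345,1.77]);print(p,r.tolist())
    if a[1]==0: q=p
go([*q[:2],.016],q[2]-np.pi/2-np.pi)
print(w["color"][210,325])
E
```

```text
[ 0.4666 -0.3518  1.8277] [[-0.5, 0.1], [-2.8, -0.7], [2.0, 0.9], [-0.0, 2.5], [1.4, -0.4], [-0.5, -1.9]]
[ 0.4693 -0.3619  1.816 ] [[1.4, -0.0], [-5.6, -1.4], [4.5, 0.6], [-2.3, 1.6], [0.8, 4.5], [-0.3, -9.0]]
t=21.20 d_tool cm [ 0.03 -0.77 18.13] rotvec [ 0.0007 -0.0006 -0.06  ] | world d [  0.11  -0.75 -18.13] grasp now [ 0.4653 -0.3442  0.1973] yaw -2.9447 w 0.085 F [-0.1 -0.1 -0. ]
[ 94  98 100]
```

It is slate d, since the fit is much better for d's sizes. I'll pick it up.

{"method": "step_arm", "body": {
  "increments": [
    {"x":0.03,"y":-0.77,"z":2,"wx":0,"wy":0,"wz":-0.06,"gripper":8.5},
    {"x":0,"y":0,"z":4,"wx":0,"wy":0,"wz":0,"gripper":8.5},
    {"x":0,"y":0,"z":4,"wx":0,"wy":0,"wz":0,"gripper":8.5},
    {"x":0,"y":0,"z":4,"wx":0,"wy":0,"wz":0,"gripper":8.5},
    {"x":0,"y":0,"z":2.5,"wx":0,"wy":0,"wz":0,"gripper":8.5},
    {"x":0,"y":0,"z":1.2,"wx":0,"wy":0,"wz":0,"gripper":8.5},
    {"x":0,"y":0,"z":0.4,"wx":0,"wy":0,"wz":0,"gripper":8.5},
    {"x":0,"y":0,"z":0,"wx":0,"wy":0,"wz":0,"gripper":8.5},
    {"x":0,"y":0,"z":0,"wx":0,"wy":0,"wz":0,"gripper":5},
    {"x":0,"y":0,"z":0,"wx":0,"wy":0,"wz":0,"gripper":5},
    {"x":0,"y":0,"z":0,"wx":0,"wy":0,"wz":0,"gripper":5},
    {"x":0,"y":0,"z":0,"wx":0,"wy":0,"wz":0,"gripper":5},
    {"x":0,"y":0,"z":0,"wx":0,"wy":0,"wz":0,"gripper":5}
  ]
}}

```text
time_s: 22.5
position: [0.4669, -0.3525, 0.1742]
tool_rot: [[-0.967, -0.254, 0.003], [-0.254, 0.967, -0.003], [-0.002, -0.004, -1.0]]
ft_force: [-0.5, 2.5, 9.8]
grip_width: 0.0587
```

```bash
python3 -c "
from h import *
go([.4666,-.3518,.016],1.8277-1.5*np.pi)
go([.6685,-.095,.2],.198-np.pi)"
```

```text
t=22.50 d_tool cm [0.01 0.07 0.32] rotvec [-0.0038  0.0018  0.0003] | world d [-0.03  0.07 -0.32] grasp now [ 0.4673 -0.353   0.0192] yaw -2.8844 w 0.0587 F [-0.5  2.5  9.8]
t=22.50 d_tool cm [-26.08  19.7  -18.11] rotvec [-0.0037  0.0019  0.0592] | world d [20.16 25.75 18.08] grasp now [ 0.4673 -0.353   0.0192] yaw -2.8844 w 0.0587 F [-0.5  2.5  9.8]
```

{"method": "step_arm", "body": {
  "increments": [
    {"x":0,"y":0,"z":-2.1,"wx":0,"wy":0,"wz":0,"gripper":5},
    {"x":0,"y":0,"z":-4,"wx":0,"wy":0,"wz":0,"gripper":5},
    {"x":0,"y":0,"z":-4,"wx":0,"wy":0,"wz":0,"gripper":5},
    {"x":0,"y":0,"z":-4,"wx":0,"wy":0,"wz":0,"gripper":5},
    {"x":0,"y":0,"z":-4,"wx":0,"wy":0,"wz":0,"gripper":5},
    {"x":-2.08,"y":1.7,"z":0,"wx":0,"wy":0,"wz":0,"gripper":5},
    {"x":-2.4,"y":1.8,"z":0,"wx":0,"wy":0,"wz":0,"gripper":5},
    {"x":-2.4,"y":1.8,"z":0,"wx":0,"wy":0,"wz":0,"gripper":5},
    {"x":-2.4,"y":1.8,"z":0,"wx":0,"wy":0,"wz":0,"gripper":5},
    {"x":-2.4,"y":1.8,"z":0,"wx":0,"wy":0,"wz":0,"gripper":5},
    {"x":-2.4,"y":1.8,"z":0,"wx":0,"wy":0,"wz":0,"gripper":5},
    {"x":-2.4,"y":1.8,"z":0,"wx":0,"wy":0,"wz":0,"gripper":5},
    {"x":-2.4,"y":1.8,"z":0,"wx":0,"wy":0,"wz":0,"gripper":5},
    {"x":-2.4,"y":1.8,"z":0,"wx":0,"wy":0,"wz":0,"gripper":5},
    {"x":-2.4,"y":1.8,"z":0,"wx":0,"wy":0,"wz":0,"gripper":5},
    {"x":-2.4,"y":1.8,"z":0,"wx":-0.02,"wy":0.002,"wz":0.059,"gripper":5},
    {"x":0,"y":0,"z":3,"wx":0,"wy":0,"wz":0,"gripper":5},
    {"x":0,"y":0,"z":3,"wx":0,"wy":0,"wz":0,"gripper":5},
    {"x":0,"y":0,"z":0,"wx":0,"wy":0,"wz":0,"gripper":5}
  ]
}}

```text
time_s: 24.4
position: [0.6676, -0.0939, 0.2886]
tool_rot: [[-0.98, -0.197, -0.015], [-0.197, 0.98, 0.021], [0.011, 0.024, -1.0]]
ft_force: [-0.7, -0.2, -4.0]
grip_width: 0.059
```

```bash
python3 -c "
from h import *
go([.6684,-.095,.0912],.198-np.pi,(-.017,0))"
```

```text
t=24.40 d_tool cm [-0.11 -0.49  4.23] rotvec [ 0.0066 -0.0106  0.0001] | world d [ 0.14 -0.37 -4.24] grasp now [ 0.6652 -0.0906  0.1337] yaw -2.9433 w 0.059 F [-0.7 -0.2 -4. ]
```

{"method": "step_arm", "body": {
  "increments": [
    {"x":-0.11,"y":-0.49,"z":1.5,"wx":0.0066,"wy":-0.0106,"wz":0,"gripper":5},
    {"x":0,"y":0,"z":1.5,"wx":0,"wy":0,"wz":0,"gripper":5},
    {"x":0,"y":0,"z":0.6,"wx":0,"wy":0,"wz":0,"gripper":5},
    {"x":0,"y":0,"z":0.2,"wx":0,"wy":0,"wz":0,"gripper":5},
    {"x":0,"y":0,"z":0,"wx":0,"wy":0,"wz":0,"gripper":5}
  ]
}}

```text
time_s: 24.9
position: [0.6705, -0.0984, 0.2559]
tool_rot: [[-0.98, -0.197, 0.007], [-0.196, 0.98, 0.013], [-0.009, 0.012, -1.0]]
ft_force: [-0.2, -0.5, -3.2]
grip_width: 0.0588
```

```bash
python3 -c "
from h import *
go([.6684,-.095,.0912],.198-np.pi,(-.017,0))"
```

```text
t=24.90 d_tool cm [0.15 0.1  0.97] rotvec [-0.0051  0.0092 -0.0001] | world d [-0.16  0.08 -0.97] grasp now [ 0.6715 -0.0963  0.1009] yaw -2.9438 w 0.0588 F [-0.2 -0.5 -3.2]
```

{"method": "step_arm", "body": {
  "increments": [
    {"x":0.1,"y":0.1,"z":0.4,"wx":-0.003,"wy":0.007,"wz":0,"gripper":5},
    {"x":0,"y":0,"z":0.2,"wx":0,"wy":0,"wz":0,"gripper":5},
    {"x":0,"y":0,"z":0,"wx":0,"wy":0,"wz":0,"gripper":5},
    {"x":0,"y":0,"z":0,"wx":0,"wy":0,"wz":0,"gripper":5}
  ]
}}

```text
time_s: 25.3
position: [0.6693, -0.0975, 0.249]
tool_rot: [[-0.98, -0.197, -0.002], [-0.197, 0.98, 0.015], [-0.001, 0.015, -1.0]]
ft_force: [0.5, -0.7, -3.6]
grip_width: 0.0583
```

```bash
python3 -c "
from h import *
go([.6684,-.095,.0912],.198-np.pi,(-.017,0))"
```

```text
t=25.30 d_tool cm [ 0.04 -0.01  0.29] rotvec [-0.0017  0.0014  0.    ] | world d [-0.03 -0.01 -0.29] grasp now [ 0.669  -0.0951  0.094 ] yaw -2.9436 w 0.0583 F [ 0.5 -0.7 -3.6]
```

{"method": "step_arm", "body": {
  "increments": [
    {"x":0.04,"y":0,"z":0.15,"wx":0,"wy":0,"wz":0,"gripper":5},
    {"x":0,"y":0,"z":0.1,"wx":0,"wy":0,"wz":0,"gripper":5},
    {"x":0,"y":0,"z":0.05,"wx":0,"wy":0,"wz":0,"gripper":5},
    {"x":0,"y":0,"z":0,"wx":0,"wy":0,"wz":0,"gripper":5}
  ]
}}

```text
time_s: 25.7
position: [0.6688, -0.0975, 0.2464]
tool_rot: [[-0.98, -0.197, -0.002], [-0.197, 0.98, 0.015], [-0.001, 0.015, -1.0]]
ft_force: [-2.3, 0.1, 1.2]
grip_width: 0.0582
```

{"method": "step_arm", "body": {
  "increments": [
    {"x":0,"y":0,"z":0,"wx":0,"wy":0,"wz":0,"gripper":6.5},
    {"x":0,"y":0,"z":0,"wx":0,"wy":0,"wz":0,"gripper":8},
    {"x":0,"y":0,"z":0,"wx":0,"wy":0,"wz":0,"gripper":8.5},
    {"x":0,"y":0,"z":0,"wx":0,"wy":0,"wz":0,"gripper":8.5},
    {"x":0,"y":0,"z":-1.5,"wx":0,"wy":0,"wz":0,"gripper":8.5},
    {"x":0,"y":0,"z":-3,"wx":0,"wy":0,"wz":0,"gripper":8.5},
    {"x":0,"y":0,"z":-4.5,"wx":0,"wy":0,"wz":0,"gripper":8.5},
    {"x":0,"y":0,"z":-3,"wx":0.015,"wy":0,"wz":0,"gripper":8.5},
    {"x":0,"y":0,"z":0,"wx":0,"wy":0,"wz":0,"gripper":8.5},
    {"x":0,"y":0,"z":0,"wx":0,"wy":0,"wz":0,"gripper":8.5}
  ]
}}

```text
time_s: 26.7
position: [0.6689, -0.0993, 0.3661]
tool_rot: [[-0.98, -0.197, 0.002], [-0.197, 0.98, 0.0], [-0.002, 0.0, -1.0]]
ft_force: [-1.3, 0.2, -0.1]
grip_width: 0.0851
```

```bash
python3 -c "
from h import *
import pickle
im=snap('wrist','w10.png');pickle.dump(im,open('w10.pkl','wb'))
c=im['color'];c2=cv2.resize(c[60:420,180:620],None,fx=.9,fy=.9)
s=snap('side');pickle.dump(s,open('s10.pkl','wb'))
d=cv2.resize(s['color'][225:325,240:385],None,fx=2.75,fy=2.75,interpolation=cv2.INTER_CUBIC)
o=np.zeros((330,800,3),np.uint8);o[:c2.shape[0],:c2.shape[1]]=c2;o[:d.shape[0],c2.shape[1]:c2.shape[1]+d.shape[1]]=d[:,:800-c2.shape[1]];cv2.imwrite('pics/m10.png',o)
go([.4533,.0062,.2],.105-np.pi)"
```

```text
t=26.80 d_tool cm [19.07 14.59  0.98] rotvec [ 0.0018 -0.001   0.0929] | world d [-21.57  10.55  -0.94] grasp now [ 0.6688 -0.0991  0.2094] yaw -2.9437 w 0.0853 F [-0.7 -0.4  0.5]
```

View pics/m10.png

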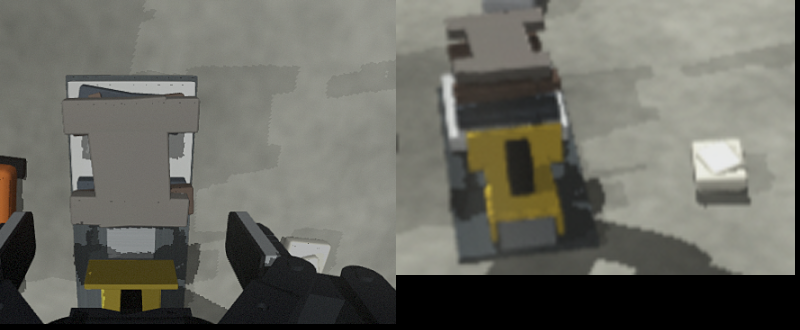

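```bash
cat >> h.py <<'E'
def capc(im,box):
    x0,y0,x1,y1=box;c=im["color"][y0:y1,x0:x1].astype(int)
    m=((c.min(2)>190)).astype(np.uint8);n,l,st,ce=cv2.connectedComponentsWithStats(m)
    i=1+np.argmax(st[1:,4]);return st[i],ce[i]+[x0,y0]
E
python3 -c "
from h import *
import pickle
for f in ['side0','s10']:
    print(capc(pickle.load(open(f+'.pkl','rb')),(335,255,390,310)))"
```

```text
(array([ 13,  21,  19,  14, 208], dtype=int32), array([356.19711538, 282.24519231]))
(array([ 13,  21,  19,  14, 208], dtype=int32), array([356.21634615, 282.19230769]))
```

{"method": "step_arm", "body": {
  "increments": [
    {"x":1.91,"y":1.46,"z":0,"wx":0,"wy":0,"wz":0,"gripper":8.5},
    {"x":1.91,"y":1.46,"z":0,"wx":0,"wy":0,"wz":0,"gripper":8.5},
    {"x":1.91,"y":1.46,"z":0,"wx":0,"wy":0,"wz":0,"gripper":8.5},
    {"x":1.91,"y":1.46,"z":0,"wx":0,"wy":0,"wz":0,"gripper":8.5},
    {"x":1.91,"y":1.46,"z":0,"wx":0,"wy":0,"wz":0,"gripper":8.5},
    {"x":1.91,"y":1.46,"z":0,"wx":0,"wy":0,"wz":0,"gripper":8.5},
    {"x":1.91,"y":1.46,"z":0,"wx":0,"wy":0,"wz":0,"gripper":8.5},
    {"x":1.91,"y":1.46,"z":0,"wx":0,"wy":0,"wz":0,"gripper":8.5},
    {"x":1.91,"y":1.46,"z":0,"wx":0,"wy":0,"wz":0,"gripper":8.5},
    {"x":1.88,"y":1.46,"z":1,"wx":0,"wy":0,"wz":0.093,"gripper":8.5},
    {"x":0,"y":0,"z":0,"wx":0,"wy":0,"wz":0,"gripper":8.5},
    {"x":0,"y":0,"z":0,"wx":0,"wy":0,"wz":0,"gripper":8.5}
  ]
}}

```text
time_s: 28.0
position: [0.4535, 0.0063, 0.3552]
tool_rot: [[-0.994, -0.106, 0.0], [-0.106, 0.994, 0.001], [-0.0, 0.001, -1.0]]
ft_force: [-0.1, -0.1, 0.4]
grip_width: 0.0851
```

```bash
python3 -c "
from h import *
import pickle
np.set_printoptions(precision=4,suppress=True)
im=snap('wrist','w11.png');pickle.dump(im,open('w11.pkl','wb'))
x0,y0=220,100
c=im['color'][y0:300,x0:430].astype(int); m=(c.min(2)>170).astype(np.uint8)
n,l,st,ce=cv2.connectedComponentsWithStats(m);i=1+np.argmax(st[1:,4]);print(st[i],ce[i])
pts=np.argwhere(l==i)[:,::-1]+[x0,y0]
b=cv2.boxPoints(cv2.minAreaRect(pts.astype(np.float32)));print(b);P=at(im,b,.024);print(P,P.mean(0),np.linalg.norm(np.diff(P,axis=0),axis=1))
go([.4533,.0062,.022],.105-np.pi)"
```

```text
[110  84   2   1   2] [110.5  84. ]
[[331. 184.]
 [331. 184.]
 [330. 184.]
 [330. 184.]]
[[ 0.4513 -0.0239  0.024 ]
 [ 0.4513 -0.0239  0.024 ]
 [ 0.4521 -0.0238  0.024 ]
 [ 0.4521 -0.0238  0.024 ]] [ 0.4517 -0.0239  0.024 ] [0.     0.0008 0.    ]
t=28.05 d_tool cm [ 0.07  0.   17.84] rotvec [0.0007 0.0008 0.0008] | world d [ -0.06   0.01 -17.84] grasp now [0.454  0.0062 0.2004] yaw -3.0358 w 0.0848 F [ 0.7  0.9 -1.2]
```

Shadow darkens the cap here, so I'll lower the threshold to local contrast.

```bash
python3 -c "
from h import *
import pickle
np.set_printoptions(precision=4,suppress=True)
im=pickle.load(open('w11.pkl','rb'))
x0,y0=230,100
g=im['color'][y0:290,x0:420].min(2)
print(cv2.resize(g,(19,19),interpolation=cv2.INTER_AREA))
t,_=cv2.threshold(g,0,255,cv2.THRESH_OTSU);print(t)
m=(g>max(t,130)).astype(np.uint8);n,l,st,ce=cv2.connectedComponentsWithStats(m);i=1+np.argmax(st[1:,4]);print(st[i])
pts=np.argwhere(l==i)[:,::-1]+[x0,y0]
b=cv2.boxPoints(cv2.minAreaRect(pts.astype(np.float32)));P=at(im,b,.024);print(b,P,P.mean(0),np.linalg.norm(np.diff(P,axis=0),axis=1))"
```

```text
[[123 121 121 123 120 120 123 126 125 126 126 125 122 121 124 121 119 121
  124]
 [122 123 123 122 121 120 122 125 123 124 125 124 123 123 124 123 121 122
  124]
 [118 121 124 123 123 124 122 125 123 121 121 122 123 123 124 124 126 127
  125]
 [117 118 121 121 124 126 122 121 123 121 122 124 126 124 126 129 128 129
  126]
 [118 120 121 118 120 124 123 122 124 124 125 129 131 128 126 128 130 132
  130]
 [119 120 120 119 120 123 124 121 125 125 125 129 129 127 125 127 130 133
  130]
 [118 121 120 120 125 126 125 122 124 124 125 124 126 126 126 128 127 129
  127]
 [119 119 118 120 126 125 125 123 123 116 113 115 119 118 119 122 129 128
  124]
 [112 110 113 118 125 124 124 142 155 153 149 149 146 116 118 120 128 127
  124]
 [115 117 119 120 123 124 123 150 166 166 159 162 161 112 116 119 126 127
  125]
 [122 120 121 122 123 122 121 149 159 157 162 145 157 109 115 119 127 126
  125]
 [122 119 122 125 127 124 123 146 166 166 166 145 149 113 116 115 124 126
  127]
 [120 120 121 122 125 123 121 150 163 166 166 158 134 116 116 117 124 127
  128]
 [117 118 120 119 123 124 121 155 158 166 166 165 129 117 116 124 128 130
  129]
 [115 122 125 122 120 123 121 156 161 164 157 152 134 119 122 125 123 125
  124]
 [122 126 128 123 121 121 120 130 125 120 128 130 122 123 124 125 125 127
  124]
 [123 126 125 120 121 119 118 120 120 123 118 120 118 123 125 125 127 128
  123]
 [124 124 124 124 121 118 118 119 118 124 123 124 121 123 125 126 128 125
  122]
 [123 123 124 121 120 120 120 120 119 120 120 121 122 123 123 124 124 122
  121]]
142.0
[  72   82   58   74 3686]
[[300.6348 253.9545]
 [303.0599 181.202 ]
 [359.2642 183.0755]
 [356.8391 255.828 ]] [[ 0.4708  0.0392  0.024 ]
 [ 0.4743 -0.0238  0.024 ]
 [ 0.4283 -0.0272  0.024 ]
 [ 0.4221  0.0358  0.024 ]] [0.4489 0.006  0.024 ] [0.0631 0.0462 0.0632]
```

{"method": "step_arm", "body": {
  "increments": [
    {"x":0.25,"y":0,"z":3,"wx":0,"wy":0,"wz":0.02,"gripper":8.5},
    {"x":0,"y":0,"z":4,"wx":0,"wy":0,"wz":0,"gripper":8.5},
    {"x":0,"y":0,"z":4,"wx":0,"wy":0,"wz":0,"gripper":8.5},
    {"x":0,"y":0,"z":3.5,"wx":0,"wy":0,"wz":0,"gripper":8.5},
    {"x":0,"y":0,"z":2,"wx":0,"wy":0,"wz":0,"gripper":8.5},
    {"x":0,"y":0,"z":0.9,"wx":0,"wy":0,"wz":0,"gripper":8.5},
    {"x":0,"y":0,"z":0.4,"wx":0,"wy":0,"wz":0,"gripper":8.5},
    {"x":0,"y":0,"z":0,"wx":0,"wy":0,"wz":0,"gripper":4},
    {"x":0,"y":0,"z":0,"wx":0,"wy":0,"wz":0,"gripper":4},
    {"x":0,"y":0,"z":0,"wx":0,"wy":0,"wz":0,"gripper":4},
    {"x":0,"y":0,"z":0,"wx":0,"wy":0,"wz":0,"gripper":4},
    {"x":0,"y":0,"z":0,"wx":0,"wy":0,"wz":0,"gripper":4},
    {"x":0,"y":0,"z":0,"wx":0,"wy":0,"wz":0,"gripper":4}
  ],
  "newtons": 60
}}

```text
time_s: 29.35
position: [0.4512, 0.0062, 0.1789]
tool_rot: [[-0.996, -0.085, 0.003], [-0.085, 0.996, 0.0], [-0.003, -0.0, -1.0]]
ft_force: [-2.1, -0.1, 7.2]
grip_width: 0.0485
```

```bash
python3 -c "
from h import *
go([.6684,-.095,.22],.198-np.pi)"
```

```text
t=29.35 d_tool cm [-20.84 -11.93 -19.55] rotvec [-0.0004  0.003  -0.1128] | world d [ 21.72 -10.12  19.61] grasp now [0.4516 0.0062 0.0239] yaw -3.0564 w 0.0485 F [-2.1 -0.1  7.2]
```

{"method": "step_arm", "body": {
  "increments": [
    {"x":0,"y":0,"z":-2.55,"wx":0,"wy":0,"wz":0,"gripper":4},
    {"x":0,"y":0,"z":-4.5,"wx":0,"wy":0,"wz":0,"gripper":4},
    {"x":0,"y":0,"z":-4.5,"wx":0,"wy":0,"wz":0,"gripper":4},
    {"x":0,"y":0,"z":-4,"wx":0,"wy":0,"wz":0,"gripper":4},
    {"x":0,"y":0,"z":-4,"wx":0,"wy":0,"wz":0,"gripper":4},
    {"x":-2.84,"y":-1.93,"z":0,"wx":0,"wy":0,"wz":0,"gripper":4},
    {"x":-3,"y":-1.7,"z":0,"wx":0,"wy":0,"wz":0,"gripper":4},
    {"x":-3,"y":-1.6,"z":0,"wx":0,"wy":0,"wz":0,"gripper":4},
    {"x":-3,"y":-1.7,"z":0,"wx":0,"wy":0,"wz":0,"gripper":4},
    {"x":-3,"y":-1.6,"z":0,"wx":0,"wy":0,"wz":0,"gripper":4},
    {"x":-3,"y":-1.7,"z":0,"wx":0,"wy":0,"wz":0,"gripper":4},
    {"x":-3,"y":-1.7,"z":0,"wx":0,"wy":0,"wz":-0.113,"gripper":4},
    {"x":0,"y":0,"z":2,"wx":0.03,"wy":0,"wz":0,"gripper":4},
    {"x":0,"y":0,"z":2,"wx":0.031,"wy":0,"wz":0,"gripper":4},
    {"x":0,"y":0,"z":0,"wx":0,"wy":0,"wz":0,"gripper":4},
    {"x":0,"y":0,"z":0,"wx":0,"wy":0,"wz":0,"gripper":4},
    {"x":0,"y":0,"z":0,"wx":0,"wy":0,"wz":0,"gripper":4}
  ]
}}

```text
time_s: 31.05
position: [0.6687, -0.0956, 0.3351]
tool_rot: [[-0.98, -0.196, 0.015], [-0.197, 0.979, -0.059], [-0.003, -0.061, -0.998]]
ft_force: [-0.6, -0.2, -2.5]
grip_width: 0.0486
```

```bash
python3 -c "
from h import *
go([.6681,-.0935,.12],.198-np.pi,(.061,0))"
```

```text
t=31.05 d_tool cm [0.04 1.53 5.96] rotvec [-0.0002  0.0034 -0.0003] | world d [-0.25  1.14 -6.04] grasp now [ 0.6711 -0.1048  0.1804] yaw -2.9436 w 0.0486 F [-0.6 -0.2 -2.5]
```

{"method": "step_arm", "body": {
  "increments": [
    {"x":0.04,"y":1,"z":2,"wx":0,"wy":0.003,"wz":0,"gripper":4},
    {"x":0,"y":0.53,"z":1.7,"wx":0,"wy":0,"wz":0,"gripper":4},
    {"x":0,"y":0,"z":1.2,"wx":0,"wy":0,"wz":0,"gripper":4},
    {"x":0,"y":0,"z":0.5,"wx":0,"wy":0,"wz":0,"gripper":4},
    {"x":0,"y":0,"z":0.2,"wx":0,"wy":0,"wz":0,"gripper":4},
    {"x":0,"y":0,"z":0,"wx":0,"wy":0,"wz":0,"gripper":4},
    {"x":0,"y":0,"z":0,"wx":0,"wy":0,"wz":0,"gripper":4}
  ]
}}

```text
time_s: 31.75
position: [0.6662, -0.0844, 0.2774]
tool_rot: [[-0.981, -0.196, 0.012], [-0.196, 0.979, -0.06], [0.0, -0.061, -0.998]]
ft_force: [-0.2, -0.1, -1.8]
grip_width: 0.0487
```

```bash
python3 -c "
from h import *
go([.6681,-.0935,.12],.198-np.pi,(.061,0))"
```

```text
t=31.75 d_tool cm [-0.01  0.03  0.27] rotvec [-0.0003 -0.0004 -0.0004] | world d [ 0.01  0.01 -0.27] grasp now [ 0.668  -0.0937  0.1227] yaw -2.944 w 0.0487 F [-0.2 -0.1 -1.8]
```

{"method": "step_arm", "body": {
  "increments": [
    {"x":0,"y":0,"z":0.15,"wx":0,"wy":0,"wz":0,"gripper":4},
    {"x":0,"y":0,"z":0.1,"wx":0,"wy":0,"wz":0,"gripper":4},
    {"x":0,"y":0,"z":0.05,"wx":0,"wy":0,"wz":0,"gripper":4},
    {"x":0,"y":0,"z":0,"wx":0,"wy":0,"wz":0,"gripper":4}
  ]
}}

```text
time_s: 32.15
position: [0.6661, -0.0843, 0.2747]
tool_rot: [[-0.98, -0.196, 0.012], [-0.197, 0.979, -0.06], [0.0, -0.061, -0.998]]
ft_force: [-2.2, 0.6, 5.0]
grip_width: 0.0485
```

{"method": "step_arm", "body": {
  "increments": [
    {"x":0,"y":0,"z":0,"wx":0,"wy":0,"wz":0,"gripper":5.2},
    {"x":0,"y":0,"z":0,"wx":0,"wy":0,"wz":0,"gripper":6.5},
    {"x":0,"y":0,"z":0,"wx":0,"wy":0,"wz":0,"gripper":8},
    {"x":0,"y":0,"z":0,"wx":0,"wy":0,"wz":0,"gripper":8.5},
    {"x":0,"y":0,"z":-1.5,"wx":0,"wy":0,"wz":0,"gripper":8.5},
    {"x":0,"y":0,"z":-3,"wx":0,"wy":0,"wz":0,"gripper":8.5},
    {"x":0,"y":0,"z":-4.5,"wx":0,"wy":0,"wz":0,"gripper":8.5},
    {"x":0,"y":0,"z":0,"wx":-0.061,"wy":0,"wz":0,"gripper":8.5},
    {"x":0,"y":0,"z":0,"wx":0,"wy":0,"wz":0,"gripper":8.5},
    {"x":0,"y":0,"z":0,"wx":0,"wy":0,"wz":0,"gripper":8.5}
  ]
}}

```text
time_s: 33.15
position: [0.6651, -0.0791, 0.3623]
tool_rot: [[-0.981, -0.196, -0.003], [-0.196, 0.981, -0.001], [0.004, -0.0, -1.0]]
ft_force: [-0.5, 0.3, -0.3]
grip_width: 0.0849
```

```bash
python3 -c "
from h import *
import pickle
go([.6350,.0716,.12],.199-np.pi)
im=snap('wrist');pickle.dump(im,open('w12.pkl','wb'))
c2=im['color'][40:480,120:520]
s=snap('side');pickle.dump(s,open('s12.pkl','wb'))
d=cv2.resize(s['color'][205:325,240:340],None,fx=3.6,fy=3.6,interpolation=cv2.INTER_CUBIC)
o=np.zeros((440,760,3),np.uint8);o[:,:400]=c2;o[:d.shape[0],400:]=d;cv2.imwrite('pics/m12.png',o)"
```

```text
t=33.15 d_tool cm [-0.04 15.37  8.73] rotvec [-0.     -0.0035 -0.0015] | world d [-3.01 15.07 -8.73] grasp now [ 0.6645 -0.0792  0.2073] yaw -2.9441 w 0.0849 F [-0.5  0.3 -0.3]
```

View pics/m12.png

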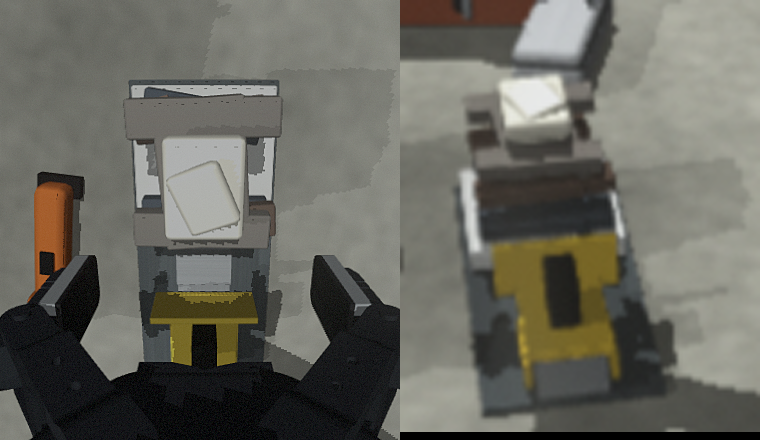

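The cairn stands, with the cap centred on d. Next is the guard: over it and down.

{"method": "step_arm", "body": {
  "increments": [
    {"x":0,"y":3.87,"z":0,"wx":0,"wy":-0.003,"wz":0,"gripper":8.5},
    {"x":0,"y":4,"z":0,"wx":0,"wy":0,"wz":0,"gripper":8.5},
    {"x":0,"y":4,"z":0,"wx":0,"wy":0,"wz":0,"gripper":8.5},
    {"x":0,"y":3.5,"z":2,"wx":0,"wy":0,"wz":0,"gripper":7},
    {"x":0,"y":0,"z":4,"wx":0,"wy":0,"wz":0,"gripper":5},
    {"x":0,"y":0,"z":2.7,"wx":0,"wy":0,"wz":0,"gripper":5},
    {"x":0,"y":0,"z":0,"wx":0,"wy":0,"wz":0,"gripper":5},
    {"x":0,"y":0,"z":0,"wx":0,"wy":0,"wz":0,"gripper":5}
  ]
}}

```text
time_s: 34.05
position: [0.6354, 0.0717, 0.2768]
tool_rot: [[-0.981, -0.196, 0.001], [-0.196, 0.981, 0.0], [-0.001, 0.0, -1.0]]
ft_force: [0.4, 0.1, 0.9]
grip_width: 0.0502
```

```bash
python3 -c "
from h import *
go([.6350,.0716,.0647],.199-np.pi)"
```

```text
t=34.05 d_tool cm [0.04 0.   5.71] rotvec [ 0.0001  0.0011 -0.0014] | world d [-0.04 -0.01 -5.71] grasp now [0.6355 0.0717 0.1218] yaw -2.944 w 0.0502 F [0.4 0.1 0.9]
```

{"method": "step_arm", "body": {
  "increments": [
    {"x":0.04,"y":0,"z":2.5,"wx":0,"wy":0.001,"wz":-0.001,"gripper":5},
    {"x":0,"y":0,"z":2,"wx":0,"wy":0,"wz":0,"gripper":5},
    {"x":0,"y":0,"z":1.2,"wx":0,"wy":0,"wz":0,"gripper":5},
    {"x":0,"y":0,"z":0,"wx":0,"wy":0,"wz":0,"gripper":1},
    {"x":0,"y":0,"z":0,"wx":0,"wy":0,"wz":0,"gripper":1},
    {"x":0,"y":0,"z":0,"wx":0,"wy":0,"wz":0,"gripper":1},
    {"x":0,"y":0,"z":0,"wx":0,"wy":0,"wz":0,"gripper":1},
    {"x":0,"y":0,"z":0,"wx":0,"wy":0,"wz":0,"gripper":1}
  ],
  "newtons": 70
}}

```text
time_s: 34.85
position: [0.6351, 0.0717, 0.221]
tool_rot: [[-0.98, -0.197, 0.003], [-0.197, 0.98, 0.0], [-0.003, -0.001, -1.0]]
ft_force: [0.6, -1.0, 6.3]
grip_width: 0.0209
```

{"method": "step_arm", "body": {
  "increments": [
    {"x":0,"y":0,"z":-0.8,"wx":0,"wy":0,"wz":0,"gripper":1},
    {"x":0,"y":0,"z":-0.8,"wx":0,"wy":0,"wz":0,"gripper":1},
    {"x":0,"y":0,"z":-0.2,"wx":0,"wy":0,"wz":0,"gripper":1},
    {"x":0,"y":0,"z":0,"wx":0,"wy":0,"wz":0,"gripper":1}
  ]
}}

```text
time_s: 35.25
position: [0.6347, 0.0718, 0.2379]
tool_rot: [[-0.98, -0.197, 0.001], [-0.197, 0.98, 0.0], [-0.001, 0.0, -1.0]]
ft_force: [-0.6, -0.2, -2.7]
grip_width: 0.021
```

```bash
python3 -c "
from h import *
go([.6438,.0276,.083],.199-np.pi)"
```

```text
t=35.25 d_tool cm [-0.02 -4.51 -0.01] rotvec [ 0.0003  0.0008 -0.0002] | world d [ 0.91 -4.42  0.01] grasp now [0.6348 0.0718 0.0829] yaw -2.9428 w 0.021 F [-0.6 -0.2 -2.7]
```

{"method": "step_arm", "body": {
  "increments": [
    {"x":0,"y":-1.5,"z":0,"wx":0,"wy":0,"wz":0,"gripper":1},
    {"x":0,"y":-1.5,"z":0,"wx":0,"wy":0,"wz":0,"gripper":1},
    {"x":0,"y":-1.5,"z":0,"wx":0,"wy":0,"wz":0,"gripper":1},
    {"x":0,"y":0,"z":0,"wx":0,"wy":0,"wz":0,"gripper":1},
    {"x":0,"y":0,"z":0.6,"wx":0,"wy":0,"wz":0,"gripper":1},
    {"x":0,"y":0,"z":0.4,"wx":0,"wy":0,"wz":0,"gripper":1},
    {"x":0,"y":0,"z":0.3,"wx":0,"wy":0,"wz":0,"gripper":1},
    {"x":0,"y":0,"z":0.2,"wx":0,"wy":0,"wz":0,"gripper":1},
    {"x":0,"y":0,"z":0,"wx":0,"wy":0,"wz":0,"gripper":1}
  ]
}}

```text
time_s: 36.15
position: [0.6435, 0.028, 0.2221]
tool_rot: [[-0.98, -0.198, -0.0], [-0.198, 0.98, 0.001], [0.0, 0.001, -1.0]]
ft_force: [-0.7, 0.1, -2.4]
grip_width: 0.0208
```

{"method": "step_arm", "body": {
  "increments": [
    {"x":0,"y":0,"z":0.15,"wx":0,"wy":0,"wz":0,"gripper":1},
    {"x":0,"y":0,"z":0.05,"wx":0,"wy":0,"wz":0,"gripper":1},
    {"x":0,"y":0,"z":0,"wx":0,"wy":0,"wz":0,"gripper":1},
    {"x":0,"y":0,"z":0,"wx":0,"wy":0,"wz":0,"gripper":1}
  ]
}}

```text
time_s: 36.55
position: [0.6436, 0.0278, 0.2211]
tool_rot: [[-0.98, -0.198, 0.001], [-0.198, 0.98, 0.001], [-0.001, 0.0, -1.0]]
ft_force: [-1.5, 1.8, 3.4]
grip_width: 0.0207
```

{"method": "step_arm", "body": {
  "increments": [
    {"x":0,"y":0,"z":0,"wx":0,"wy":0,"wz":0,"gripper":3},
    {"x":0,"y":0,"z":0,"wx":0,"wy":0,"wz":0,"gripper":4.5},
    {"x":0,"y":0,"z":0,"wx":0,"wy":0,"wz":0,"gripper":4.5},
    {"x":0,"y":0,"z":-2,"wx":0,"wy":0,"wz":0,"gripper":4.5},
    {"x":0,"y":0,"z":-4,"wx":0,"wy":0,"wz":0,"gripper":4.5},
    {"x":0,"y":0,"z":-5,"wx":0,"wy":0,"wz":0,"gripper":4.5},
    {"x":0,"y":2,"z":-5,"wx":0,"wy":0,"wz":0,"gripper":4.5},
    {"x":3,"y":3,"z":-3,"wx":0,"wy":0,"wz":0,"gripper":4.5},
    {"x":4,"y":2,"z":0,"wx":0,"wy":0,"wz":0,"gripper":4.5},
    {"x":4,"y":0,"z":0,"wx":0,"wy":0,"wz":0,"gripper":4.5},
    {"x":4,"y":0,"z":0,"wx":0,"wy":0,"wz":0,"gripper":4.5},
    {"x":0,"y":0,"z":0,"wx":0,"wy":0,"wz":0,"gripper":4.5},
    {"x":0,"y":0,"z":0,"wx":0,"wy":0,"wz":0,"gripper":4.5}
  ]
}}

```text
time_s: 37.85
position: [0.484, 0.0642, 0.4063]
tool_rot: [[-0.98, -0.197, 0.002], [-0.197, 0.98, 0.0], [-0.002, -0.0, -1.0]]
ft_force: [0.2, -0.0, -0.2]
grip_width: 0.0452
```

```bash
python3 -c "
from h import *
import pickle
s=snap('side');pickle.dump(s,open('s13.pkl','wb'));c=snap('scene');pickle.dump(c,open('c13.pkl','wb'))
a=cv2.resize(s['color'][205:325,235:345],None,fx=3.6,fy=3.6,interpolation=cv2.INTER_CUBIC)
b=cv2.resize(c['color'][230:380,225:375],None,fx=2.65,fy=2.65,interpolation=cv2.INTER_CUBIC)
o=np.zeros((432,800,3),np.uint8);o[:a.shape[0],:a.shape[1]]=a;o[:b.shape[0],a.shape[1]:a.shape[1]+b.shape[1]]=b;cv2.imwrite('pics/m13.png',o)
print(env.observe()['time_s'],env.observe()['position'])"
```

```text
37.95 [0.48507166 0.06419264 0.40588062]
```

View pics/m13.png

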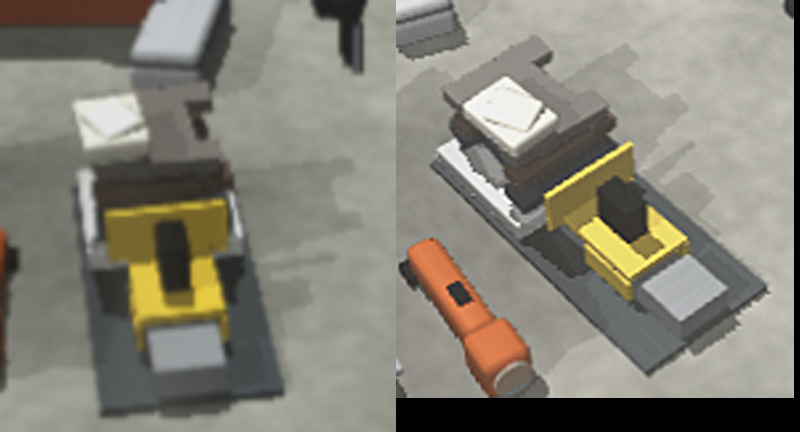

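The last check shows that the cap has been knocked aside on the pile, in the +x direction, while the arm was at the guard. I'll measure it, clear the guard again to keep the order, re-centre the cap, then re-seat the guard.

```bash
python3 - <<'E'
from h import *
import pickle
np.set_printoptions(precision=4,suppress=True)
s=pickle.load(open('s13.pkl','rb'));c=pickle.load(open('c13.pkl','rb'))
uv=np.array([[463,108],[505,75],[558,118],[516,152]],float);uv[:,0]-=396;uv=uv/2.65+[225,230]
P=at(c,uv,.12);print(P,P.mean(0),np.linalg.norm(np.diff(P,axis=0),axis=1))
m=(s["color"][205:262,235:300].min(2)>175).astype(np.uint8);n,l,st,ce=cv2.connectedComponentsWithStats(m);i=1+np.argsort(-st[1:,4])[:3];print(st[i],ce[i]+[235,205]);print(at(s,ce[i]+[235,205],.12))
q=P.mean(0)[:2]-[.6684,-.095];C,S=np.cos(.198),np.sin(.198);print("offset stand",q@[C,S],q@[-S,C])
go([.6438,.0276,.10],.199-np.pi)
E
```

```text
[[ 0.7284 -0.0791  0.12  ]
 [ 0.6823 -0.097   0.12  ]
 [ 0.6668 -0.0304  0.12  ]
 [ 0.7124 -0.0134  0.12  ]] [ 0.6975 -0.055   0.12  ] [0.0495 0.0683 0.0486]
[[ 38   0  21  15 224]
 [ 20  26  21  15 204]
 [ 22  48   4   9  22]] [[283.2188 211.7991]
 [264.6373 237.7304]
 [258.3636 256.7727]]
[[ 0.6589 -0.2041  0.12  ]
 [ 0.6957 -0.056   0.12  ]
 [ 0.7006  0.0391  0.12  ]]
offset stand 0.036379230204394236 0.03350905761026451
t=37.95 d_tool cm [-14.82  -6.72  15.11] rotvec [ 0.0001  0.0012 -0.0004] | world d [ 15.87  -3.66 -15.09] grasp now [0.4853 0.0642 0.2509] yaw -2.943 w 0.0448 F [-0.3  0.1  0.3]
```

```bash
python3 -c "
from h import *
go([.6965,-.0555,.25],.27-np.pi)"
```

```text
t=37.95 d_tool cm [-18.37 -15.9    0.11] rotvec [ 0.0001  0.0012 -0.0714] | world d [ 21.14 -11.97  -0.09] grasp now [0.4853 0.0642 0.2509] yaw -2.943 w 0.0448 F [-0.3  0.1  0.3]
```

{"method": "step_arm", "body": {
  "increments": [
    {"x":-3.06,"y":-2.65,"z":0,"wx":0,"wy":0,"wz":0,"gripper":8.5},
    {"x":-3.06,"y":-2.65,"z":0,"wx":0,"wy":0,"wz":0,"gripper":8.5},
    {"x":-3.06,"y":-2.65,"z":0,"wx":0,"wy":0,"wz":0,"gripper":8.5},
    {"x":-3.06,"y":-2.65,"z":0,"wx":0,"wy":0,"wz":0,"gripper":8.5},
    {"x":-3.06,"y":-2.65,"z":0,"wx":0,"wy":0,"wz":0,"gripper":8.5},
    {"x":-3.06,"y":-2.65,"z":0,"wx":0,"wy":0,"wz":-0.071,"gripper":8.5},
    {"x":0,"y":0,"z":0,"wx":0,"wy":0,"wz":0,"gripper":8.5},
    {"x":0,"y":0,"z":0,"wx":0,"wy":0,"wz":0,"gripper":8.5},
    {"x":0,"y":0,"z":0,"wx":0,"wy":0,"wz":0,"gripper":8.5}
  ]
}}

```text
time_s: 38.85
position: [0.6956, -0.0548, 0.4055]
tool_rot: [[-0.964, -0.267, -0.0], [-0.267, 0.964, 0.001], [-0.0, 0.001, -1.0]]
ft_force: [-0.9, 0.7, 0.3]
grip_width: 0.0848
```

```bash
cat >> h.py <<'E'
def caprect(im,z,box=(220,60,430,300)):
    x0,y0,x1,y1=box;c=im['color'][y0:y1,x0:x1].astype(int);g=c.min(2).astype(np.uint8)
    for t in (140,150,160,170,180,190,200):
        n,l,st,ce=cv2.connectedComponentsWithStats((g>t).astype(np.uint8))
        for i in 1+np.argsort(-st[1:,4])[:3]:
            if st[i][4]<400: continue
            b=cv2.boxPoints(cv2.minAreaRect((np.argwhere(l==i)[:,::-1]+[x0,y0]).astype(np.float32)));P=at(im,b,z);L=np.linalg.norm(np.diff(P,axis=0),axis=1)
            k=np.argmax(L[:2]);d=P[k+1]-P[k];print(t,st[i][4],"ctr",np.round(P.mean(0)[:2],4),"L",np.round(L[:2],4),"long ang",round(float(np.arctan2(d[1],d[0])%np.pi),3))
E
python3 -c "
from h import *
import pickle
im=snap('wrist','w14.png');pickle.dump(im,open('w14.pkl','wb'))
caprect(im,.12)
go([.6965,-.0555,.25],.27-np.pi)"
```

```text
140 5453 ctr [ 0.696  -0.0666] L [0.0624 0.0471] long ang 1.817
140 629 ctr [ 0.7231 -0.1164] L [0.046  0.0101] long ang 1.695
140 568 ctr [ 0.6419 -0.1083] L [0.0409 0.0084] long ang 1.744
150 5186 ctr [ 0.6963 -0.0665] L [0.0464 0.061 ] long ang 1.867
150 584 ctr [ 0.722  -0.1167] L [0.0453 0.0099] long ang 1.744
150 534 ctr [ 0.6422 -0.1081] L [0.0407 0.008 ] long ang 1.765
160 4890 ctr [ 0.6963 -0.0665] L [0.0464 0.061 ] long ang 1.867
160 546 ctr [ 0.7216 -0.1169] L [0.0447 0.0099] long ang 1.766
160 505 ctr [ 0.6422 -0.108 ] L [0.0406 0.0078] long ang 1.754
170 2304 ctr [ 0.6956 -0.0667] L [0.0458 0.0607] long ang 1.883
170 1963 ctr [ 0.6953 -0.0601] L [0.0294 0.0381] long ang 2.204
170 508 ctr [ 0.7228 -0.1166] L [0.045  0.0095] long ang 1.698
180 1006 ctr [ 0.7015 -0.0857] L [0.0442 0.0225] long ang 0.334
t=38.90 d_tool cm [-0.09 -0.11  0.11] rotvec [0.0003 0.0006 0.0002] | world d [ 0.11 -0.09 -0.11] grasp now [ 0.6954 -0.0546  0.2511] yaw -2.8714 w 0.085 F [-0.5 -0.4  0.6]
```

```bash
python3 -c "
from h import *
go([.6962,-.0648,.16],.28-np.pi,(.061,0))"
```

```text
t=38.90 d_tool cm [ 0.2  -0.06  9.13] rotvec [ 0.0613  0.0003 -0.0099] | world d [-0.18 -0.11 -9.13] grasp now [ 0.6954 -0.0546  0.2511] yaw -2.8714 w 0.085 F [-0.5 -0.4  0.6]
```

{"method": "step_arm", "body": {
  "increments": [
    {"x":0.2,"y":-0.06,"z":3.1,"wx":0,"wy":0,"wz":-0.01,"gripper":8.5},
    {"x":0,"y":0,"z":3,"wx":0,"wy":0,"wz":0,"gripper":8.5},
    {"x":0,"y":0,"z":3,"wx":0,"wy":0,"wz":0,"gripper":8.5},
    {"x":0,"y":0,"z":0,"wx":0.061,"wy":0,"wz":0,"gripper":8.5},
    {"x":0,"y":0,"z":0,"wx":0,"wy":0,"wz":0,"gripper":8.5},
    {"x":0,"y":0,"z":0,"wx":0,"wy":0,"wz":0,"gripper":8.5}
  ]
}}

```text
time_s: 39.5
position: [0.6937, -0.0558, 0.3161]
tool_rot: [[-0.961, -0.276, 0.019], [-0.277, 0.959, -0.057], [-0.002, -0.06, -0.998]]
ft_force: [1.1, 0.8, -0.0]
grip_width: 0.085
```

```bash
python3 -c "
from h import *
go([.6962,-.0648,.1225],.28-np.pi,(.061,0))"
```

```text
t=39.50 d_tool cm [0.02 0.25 3.88] rotvec [0.0007 0.0022 0.0001] | world d [-0.01  0.01 -3.89] grasp now [ 0.6966 -0.0647  0.1614] yaw -2.8613 w 0.085 F [ 1.1  0.8 -0. ]
```

{"method": "step_arm", "body": {
  "increments": [
    {"x":0,"y":0.25,"z":1.5,"wx":0,"wy":0,"wz":0,"gripper":8.5},
    {"x":0,"y":0,"z":1.2,"wx":0,"wy":0,"wz":0,"gripper":8.5},
    {"x":0,"y":0,"z":0.7,"wx":0,"wy":0,"wz":0,"gripper":8.5},
    {"x":0,"y":0,"z":0.3,"wx":0,"wy":0,"wz":0,"gripper":8.5},
    {"x":0,"y":0,"z":0.15,"wx":0,"wy":0,"wz":0,"gripper":8.5},
    {"x":0,"y":0,"z":0,"wx":0,"wy":0,"wz":0,"gripper":8.5}
  ]
}}

```text
time_s: 40.1
position: [0.694, -0.0563, 0.2764]
tool_rot: [[-0.961, -0.275, 0.017], [-0.276, 0.959, -0.058], [-0.001, -0.061, -0.998]]
ft_force: [-0.7, 0.1, -0.8]
grip_width: 0.0853
```

{"method": "step_arm", "body": {
  "increments": [
    {"x":0,"y":0,"z":0,"wx":0,"wy":0,"wz":0,"gripper":7},
    {"x":0,"y":0,"z":0,"wx":0,"wy":0,"wz":0,"gripper":6},
    {"x":0,"y":0,"z":0,"wx":0,"wy":0,"wz":0,"gripper":5.2},
    {"x":0,"y":0,"z":0,"wx":0,"wy":0,"wz":0,"gripper":4},
    {"x":0,"y":0,"z":0,"wx":0,"wy":0,"wz":0,"gripper":4},
    {"x":0,"y":0,"z":0,"wx":0,"wy":0,"wz":0,"gripper":4},
    {"x":0,"y":0,"z":0,"wx":0,"wy":0,"wz":0,"gripper":4}
  ],
  "newtons": 50
}}

```text
time_s: 40.8
position: [0.694, -0.0562, 0.2767]
tool_rot: [[-0.961, -0.276, 0.018], [-0.276, 0.959, -0.058], [-0.001, -0.061, -0.998]]
ft_force: [-0.3, 0.9, 4.7]
grip_width: 0.0485
```

{"method": "step_arm", "body": {
  "increments": [
    {"x":0,"y":0,"z":-1,"wx":0,"wy":0,"wz":0,"gripper":4},
    {"x":0,"y":0,"z":-1.5,"wx":0,"wy":0,"wz":0,"gripper":4},
    {"x":0,"y":0,"z":0,"wx":0,"wy":0,"wz":0,"gripper":4},
    {"x":0,"y":0,"z":0,"wx":0,"wy":0,"wz":0,"gripper":4}
  ]
}}

```text
time_s: 41.2
position: [0.6934, -0.0548, 0.3007]
tool_rot: [[-0.961, -0.276, 0.016], [-0.276, 0.959, -0.058], [0.0, -0.06, -0.998]]
ft_force: [-0.1, 0.9, -2.6]
grip_width: 0.0485
```

```bash
python3 -c "
from h import *
import pickle
go([.6681,-.0933,.1234],.198-np.pi,(.061,0))
go([.6681,-.0933,.145],.198-np.pi,(.061,0))
im=snap('wrist','w15.png');pickle.dump(im,open('w15.pkl','wb'));caprect(im,.141)"
```

```text
t=41.20 d_tool cm [ 3.41 -1.92  2.38] rotvec [0.0007 0.0046 0.0816] | world d [-2.71 -2.93 -2.26] grasp now [ 0.6959 -0.0638  0.1459] yaw -2.8618 w 0.0485 F [-0.1  0.9 -2.6]
t=41.20 d_tool cm [ 3.41 -2.05  0.22] rotvec [0.0007 0.0046 0.0816] | world d [-2.71 -2.93 -0.1 ] grasp now [ 0.6959 -0.0638  0.1459] yaw -2.8618 w 0.0485 F [-0.1  0.9 -2.6]
140 6091 ctr [ 0.7014 -0.0839] L [0.022  0.0475] long ang 0.279
140 1440 ctr [ 0.7172 -0.1156] L [0.0122 0.0422] long ang 1.85
140 553 ctr [ 0.7013 -0.076 ] L [0.023  0.0066] long ang 0.279
150 5805 ctr [ 0.7014 -0.0839] L [0.0475 0.022 ] long ang 0.279
150 1373 ctr [ 0.7172 -0.1158] L [0.0122 0.0418] long ang 1.85
150 446 ctr [ 0.7002 -0.0759] L [0.0058 0.0203] long ang 0.279
160 5468 ctr [ 0.7013 -0.0838] L [0.0216 0.0468] long ang 0.279
160 1294 ctr [ 0.7171 -0.1158] L [0.0119 0.0418] long ang 1.85
170 4250 ctr [ 0.702 -0.084] L [0.0192 0.0457] long ang 0.279
170 1178 ctr [ 0.717  -0.1157] L [0.0119 0.0415] long ang 1.85
```

{"method": "step_arm", "body": {
  "increments": [
    {"x":1.2,"y":-0.7,"z":0,"wx":0,"wy":0,"wz":0,"gripper":4},
    {"x":1.2,"y":-0.7,"z":0,"wx":0,"wy":0,"wz":0,"gripper":4},
    {"x":1.01,"y":-0.65,"z":0.2,"wx":0,"wy":0.004,"wz":0.0816,"gripper":4},
    {"x":0,"y":0,"z":0,"wx":0,"wy":0,"wz":0,"gripper":4},
    {"x":0,"y":0,"z":0,"wx":0,"wy":0,"wz":0,"gripper":4},
    {"x":0,"y":0,"z":0,"wx":0,"wy":0,"wz":0,"gripper":4}
  ]
}}

```text
time_s: 41.85
position: [0.6667, -0.0835, 0.3]
tool_rot: [[-0.98, -0.198, 0.013], [-0.199, 0.978, -0.059], [-0.001, -0.06, -0.998]]
ft_force: [0.0, 0.1, -2.2]
grip_width: 0.0489
```

```bash
python3 -c "
from h import *
go([.6681,-.0933,.1234],.198-np.pi,(.061,0))"
```

```text
t=41.85 d_tool cm [0.06 0.09 2.19] rotvec [0.0008 0.0012 0.0018] | world d [-0.04 -0.05 -2.19] grasp now [ 0.6687 -0.0926  0.1453] yaw -2.9417 w 0.0489 F [ 0.   0.1 -2.2]
```

{"method": "step_arm", "body": {
  "increments": [
    {"x":0.06,"y":0.09,"z":1,"wx":0,"wy":0,"wz":0,"gripper":4},
    {"x":0,"y":0,"z":0.6,"wx":0,"wy":0,"wz":0,"gripper":4},
    {"x":0,"y":0,"z":0.3,"wx":0,"wy":0,"wz":0,"gripper":4},
    {"x":0,"y":0,"z":0.1,"wx":0,"wy":0,"wz":0,"gripper":4},
    {"x":0,"y":0,"z":0,"wx":0,"wy":0,"wz":0,"gripper":4},
    {"x":0,"y":0,"z":0,"wx":0,"wy":0,"wz":0,"gripper":4}
  ]
}}

```text
time_s: 42.45
position: [0.6659, -0.0844, 0.2806]
tool_rot: [[-0.98, -0.196, 0.014], [-0.197, 0.979, -0.059], [-0.002, -0.061, -0.998]]
ft_force: [-0.3, 1.2, -2.1]
grip_width: 0.0488
```

{"method": "step_arm", "body": {
  "increments": [
    {"x":0,"y":0,"z":0.1,"wx":0,"wy":0,"wz":0,"gripper":4},
    {"x":0,"y":0,"z":0.1,"wx":0,"wy":0,"wz":0,"gripper":4},
    {"x":0,"y":0,"z":0,"wx":0,"wy":0,"wz":0,"gripper":4}
  ]
}}

```text
time_s: 42.75
position: [0.6659, -0.0846, 0.2784]
tool_rot: [[-0.98, -0.196, 0.013], [-0.197, 0.979, -0.059], [-0.001, -0.061, -0.998]]
ft_force: [-0.7, 0.7, -2.2]
grip_width: 0.0489
```

{"method": "step_arm", "body": {
  "increments": [
    {"x":0,"y":0,"z":0.1,"wx":0,"wy":0,"wz":0,"gripper":4},
    {"x":0,"y":0,"z":0,"wx":0,"wy":0,"wz":0,"gripper":4}
  ]
}}

```text
time_s: 42.95
position: [0.6658, -0.0845, 0.2782]
tool_rot: [[-0.98, -0.196, 0.014], [-0.197, 0.979, -0.059], [-0.002, -0.061, -0.998]]
ft_force: [-2.4, 1.7, 4.5]
grip_width: 0.0489
```

Contact. Release, retreat up and take a measurement picture.

{"method": "step_arm", "body": {
  "increments": [
    {"x":0,"y":0,"z":0,"wx":0,"wy":0,"wz":0,"gripper":5.2},
    {"x":0,"y":0,"z":0,"wx":0,"wy":0,"wz":0,"gripper":6.5},
    {"x":0,"y":0,"z":0,"wx":0,"wy":0,"wz":0,"gripper":8},
    {"x":0,"y":0,"z":0,"wx":0,"wy":0,"wz":0,"gripper":8.5},
    {"x":0,"y":0,"z":-1.5,"wx":0,"wy":0,"wz":0,"gripper":8.5},
    {"x":0,"y":0,"z":-3,"wx":0,"wy":0,"wz":0,"gripper":8.5},
    {"x":0,"y":0,"z":-4.5,"wx":0,"wy":0,"wz":0,"gripper":8.5},
    {"x":0,"y":0,"z":0,"wx":-0.061,"wy":0,"wz":0,"gripper":8.5},
    {"x":0,"y":0,"z":0,"wx":0,"wy":0,"wz":0,"gripper":8.5},
    {"x":0,"y":0,"z":0,"wx":0,"wy":0,"wz":0,"gripper":8.5}
  ]
}}

```text
time_s: 43.95
position: [0.6647, -0.0794, 0.366]
tool_rot: [[-0.98, -0.197, -0.001], [-0.197, 0.98, -0.0], [0.001, -0.0, -1.0]]
ft_force: [-0.2, -0.6, -0.1]
grip_width: 0.085
```

```bash
python3 -c "
from h import *
import pickle
go([.6438,.0276,.12],.199-np.pi)
im=snap('wrist');pickle.dump(im,open('w16.pkl','wb'));caprect(im,.12)
s=snap('side');pickle.dump(s,open('s16.pkl','wb'))
for f in ['s12','s16']:
    i=pickle.load(open(f+'.pkl','rb'));print(f,capc(i,(255,218,300,250)))
print('before'); caprect(pickle.load(open('w12.pkl','rb')),.12)"
```

```text
t=43.95 d_tool cm [-0.06 10.9   9.1 ] rotvec [-0.     -0.0006 -0.0012] | world d [-2.09 10.7  -9.1 ] grasp now [ 0.6646 -0.0794  0.211 ] yaw -2.9438 w 0.085 F [-0.2 -0.6 -0.1]
140 7314 ctr [ 0.6681 -0.0948] L [0.0622 0.0474] long ang 1.737
140 1105 ctr [ 0.6785 -0.1503] L [0.0061 0.0811] long ang 0.197
140 875 ctr [ 0.7028 -0.0971] L [0.0137 0.04  ] long ang 1.781
150 6895 ctr [ 0.668  -0.0946] L [0.0463 0.0617] long ang 1.797
150 1083 ctr [ 0.6788 -0.1503] L [0.0805 0.0061] long ang 0.197
150 821 ctr [ 0.7026 -0.0972] L [0.0132 0.04  ] long ang 1.783
160 6395 ctr [ 0.668  -0.0946] L [0.0604 0.0463] long ang 1.737
160 909 ctr [ 0.6736 -0.1518] L [0.0697 0.005 ] long ang 0.198
160 802 ctr [ 0.637  -0.1132] L [0.0367 0.014 ] long ang 1.745
170 2408 ctr [ 0.6681 -0.0876] L [0.029 0.038] long ang 2.13
170 1947 ctr [ 0.6723 -0.1135] L [0.0445 0.0233] long ang 0.24
170 881 ctr [ 0.6668 -0.0819] L [0.0429 0.035 ] long ang 0.197
s12 (array([ 13,   8,  17,  14, 161], dtype=int32), array([275.61490683, 231.57142857]))
s16 (array([ 13,   8,  17,  14, 158], dtype=int32), array([275.67088608, 231.48101266]))
before
140 7563 ctr [ 0.6679 -0.094 ] L [0.0472 0.062 ] long ang 1.797
140 1151 ctr [ 0.6788 -0.1506] L [0.0807 0.006 ] long ang 0.197
140 894 ctr [ 0.7026 -0.0969] L [0.0136 0.04  ] long ang 1.785
150 7086 ctr [ 0.6677 -0.0944] L [0.0613 0.0466] long ang 1.736
150 1109 ctr [ 0.6792 -0.151 ] L [0.0801 0.006 ] long ang 0.211
150 847 ctr [ 0.6373 -0.1134] L [0.0367 0.0139] long ang 1.746
160 6599 ctr [ 0.6682 -0.094 ] L [0.0455 0.0608] long ang 1.796
160 890 ctr [ 0.6737 -0.1518] L [0.069  0.0054] long ang 0.198
160 829 ctr [ 0.6373 -0.1134] L [0.0367 0.0139] long ang 1.745
170 2359 ctr [ 0.6681 -0.087 ] L [0.0291 0.0376] long ang 2.107
170 1952 ctr [ 0.6716 -0.1113] L [0.0444 0.0255] long ang 0.196
170 907 ctr [ 0.6663 -0.0811] L [0.0333 0.0435] long ang 0.196
```

The cap is centred again, at (0.668, −0.095). I'll now lift the guard out and re-seat it in the middle notch so that it is the final act.

{"method": "step_arm", "body": {
  "increments": [
    {"x":-0.06,"y":3.6,"z":0,"wx":0,"wy":0,"wz":0,"gripper":8.5},
    {"x":0,"y":3.7,"z":0,"wx":0,"wy":0,"wz":0,"gripper":8.5},
    {"x":0,"y":3.6,"z":0,"wx":0,"wy":0,"wz":0,"gripper":7},
    {"x":0,"y":0,"z":4,"wx":0,"wy":0,"wz":0,"gripper":5},
    {"x":0,"y":0,"z":4,"wx":0,"wy":0,"wz":0,"gripper":5},
    {"x":0,"y":0,"z":1.1,"wx":0,"wy":0,"wz":0,"gripper":5},
    {"x":0,"y":0,"z":0,"wx":0,"wy":0,"wz":0,"gripper":5},
    {"x":0,"y":0,"z":0,"wx":0,"wy":0,"wz":0,"gripper":5}
  ]
}}

```text
time_s: 44.85
position: [0.6445, 0.0275, 0.2777]
tool_rot: [[-0.981, -0.196, 0.003], [-0.196, 0.981, 0.0], [-0.003, -0.001, -1.0]]
ft_force: [-0.7, 0.5, 0.2]
grip_width: 0.0498
```

```bash
python3 -c "
from h import *
go([.6437,.0277,.0655],.199-np.pi)"
```

```text
t=44.85 d_tool cm [0.09 0.04 5.72] rotvec [-0.0005  0.0034 -0.0012] | world d [-0.08  0.02 -5.72] grasp now [0.645  0.0275 0.1227] yaw -2.9438 w 0.0498 F [-0.7  0.5  0.2]
```

{"method": "step_arm", "body": {
  "increments": [
    {"x":0.07,"y":0.04,"z":2.5,"wx":0,"wy":0.003,"wz":-0.001,"gripper":5},
    {"x":0,"y":0,"z":2,"wx":0,"wy":0,"wz":0,"gripper":5},
    {"x":0,"y":0,"z":1.2,"wx":0,"wy":0,"wz":0,"gripper":5},
    {"x":0,"y":0,"z":0,"wx":0,"wy":0,"wz":0,"gripper":1},
    {"x":0,"y":0,"z":0,"wx":0,"wy":0,"wz":0,"gripper":1},
    {"x":0,"y":0,"z":0,"wx":0,"wy":0,"wz":0,"gripper":1},
    {"x":0,"y":0,"z":0,"wx":0,"wy":0,"wz":0,"gripper":1},
    {"x":0,"y":0,"z":0,"wx":0,"wy":0,"wz":0,"gripper":1}
  ],
  "newtons": 70
}}

```text
time_s: 45.65
position: [0.6435, 0.028, 0.2208]
tool_rot: [[-0.98, -0.198, 0.001], [-0.198, 0.98, -0.0], [-0.001, -0.001, -1.0]]
ft_force: [1.2, -0.4, 6.0]
grip_width: 0.0207
```

{"method": "step_arm", "body": {
  "increments": [
    {"x":0,"y":0,"z":-0.8,"wx":0,"wy":0,"wz":0,"gripper":1},
    {"x":0,"y":0,"z":-0.8,"wx":0,"wy":0,"wz":0,"gripper":1},
    {"x":0,"y":0,"z":0,"wx":0,"wy":0,"wz":0,"gripper":1},
    {"x":0,"y":0,"z":0,"wx":0,"wy":0,"wz":0,"gripper":1},
    {"x":0,"y":0,"z":0.6,"wx":0,"wy":0,"wz":0,"gripper":1},
    {"x":0,"y":0,"z":0.5,"wx":0,"wy":0,"wz":0,"gripper":1},
    {"x":0,"y":0,"z":0.3,"wx":0,"wy":0,"wz":0,"gripper":1},
    {"x":0,"y":0,"z":0.2,"wx":0,"wy":0,"wz":0,"gripper":1},
    {"x":0,"y":0,"z":0.05,"wx":0,"wy":0,"wz":0,"gripper":1},
    {"x":0,"y":0,"z":0,"wx":0,"wy":0,"wz":0,"gripper":1}
  ]
}}

```text
time_s: 46.65
position: [0.6427, 0.0282, 0.2208]
tool_rot: [[-0.98, -0.198, -0.002], [-0.198, 0.98, -0.0], [0.002, 0.0, -1.0]]
ft_force: [-10.3, 0.3, 16.3]
grip_width: 0.0207
```

{"method": "step_arm", "body": {
  "increments": [
    {"x":0,"y":0,"z":-0.05,"wx":0,"wy":0,"wz":0,"gripper":2.4},
    {"x":0,"y":0,"z":0,"wx":0,"wy":0,"wz":0,"gripper":3.5},
    {"x":0,"y":0,"z":0,"wx":0,"wy":0,"wz":0,"gripper":4.5},
    {"x":0,"y":0,"z":0,"wx":0,"wy":0,"wz":0,"gripper":4.5},
    {"x":0,"y":0,"z":-2,"wx":0,"wy":0,"wz":0,"gripper":4.5},
    {"x":0,"y":0,"z":-4,"wx":0,"wy":0,"wz":0,"gripper":4.5},
    {"x":0,"y":0,"z":-5,"wx":0,"wy":0,"wz":0,"gripper":4.5},
    {"x":0,"y":2,"z":-5,"wx":0,"wy":0,"wz":0,"gripper":4.5},
    {"x":3,"y":3,"z":-3,"wx":0,"wy":0,"wz":0,"gripper":4.5},
    {"x":4,"y":2,"z":0,"wx":0,"wy":0,"wz":0,"gripper":4.5},
    {"x":4,"y":0,"z":0,"wx":0,"wy":0,"wz":0,"gripper":4.5},
    {"x":4,"y":0,"z":0,"wx":0,"wy":0,"wz":0,"gripper":4.5},
    {"x":0,"y":0,"z":0,"wx":0,"wy":0,"wz":0,"gripper":4.5},
    {"x":0,"y":0,"z":0,"wx":0,"wy":0,"wz":0,"gripper":4.5}
  ]
}}

```text
time_s: 48.05
position: [0.484, 0.0646, 0.4053]
tool_rot: [[-0.98, -0.197, -0.001], [-0.197, 0.98, 0.0], [0.001, 0.0, -1.0]]
ft_force: [-0.2, -0.1, -0.7]
grip_width: 0.0447
```

```bash
python3 -c "
from h import *
import pickle
s=snap('side');c=snap('scene')
print(capc(s,(255,218,300,250)))
o=pickle.load(open('s13.pkl','rb'));oc=pickle.load(open('c13.pkl','rb'))
def d(a,b,box):
    x0,y0,x1,y1=box;return (np.abs(a['color'][y0:y1,x0:x1].astype(int)-b['color'][y0:y1,x0:x1]).max(2)>40).sum()
print('guard diff side',d(s,o,(255,262,320,320)),'scene',d(c,oc,(285,285,370,370)))
y=lambda im:np.argwhere((lambda k:(k[...,2]>130)&(k[...,0]<90)&(k[...,1]>100))(im['color'][250:330,250:340].astype(int)))
print(y(s).mean(0),y(s).min(0),y(s).max(0),y(o).mean(0),y(o).min(0),y(o).max(0))"
```

```text
(array([ 13,   8,  17,  14, 156], dtype=int32), array([275.67948718, 231.49358974]))
guard diff side 51 scene 203
[31.00271739 32.72282609] [10 15] [46 47] [30.99460916 32.35579515] [10 14] [45 47]
```

```bash
python3 -c "
from h import *
import pickle
c=snap('scene')['color'].astype(int);o=pickle.load(open('c13.pkl','rb'))['color'].astype(int)
D=np.argwhere(np.abs(c-o).max(2)[285:370,285:370]>40)
print(D.min(0)+285,D.max(0)+285,np.median(D,0)+285)
f=lambda k:np.argwhere((k[230:380,225:375,2]>130)&(k[230:380,225:375,0]<90)&(k[230:380,225:375,1]>100))
for k in (c,o): y=f(k);print(len(y),y.mean(0),y.min(0),y.max(0))
"
```

```text
[285 285] [342 335] [320.  308.5]
981 [107.21610601  43.99796126] [55  4] [139 110]
988 [107.14979757  44.07591093] [55  4] [139 110]
```

The guard's yellow pixels match the earlier seated picture to within 0.1 px in the scene camera, and the cap is where it was re-centred. Handing in.

```bash
python3 -c "
from rig import env
print(env.close_job())"
```

```text
the job is handed in; nothing more can be done
None
```

The job is handed in at about 48 s of the 208 s. The cairn stands centred on the plinth and the guard is in the middle notch. No verdict was reported.

**What I did:** I moved the guard to the outer notch, then stacked a, b turned end for end, and d on the plinth, with the white cap on top. Slate c was not in sight. Then I moved the guard to the middle notch.

**What went wrong:** My check after that showed the cap knocked about 4 to 5 cm aside on the pile. I picked it up and put it back, then lifted the guard out and seated it in the middle notch again so that it came last. The guard was therefore already in the middle notch while I put the cap back.

**Last checks:**
- **Cap:** The wrist camera put it about 0.5 mm from the plinth centre. The side camera still showed it in the same place after the guard was re-seated.
- **Guard:** It sits at the same height as when it was seated before. Its outline matched the earlier seated picture to 0.1 px in the scene camera and 0.4 px in the side camera.
- **Disagreements:** The final re-seat showed a brief push of 16 N down and 10 N sideways. Some pixels near the guard also differed from the earlier picture; I put these down to shadow without confirming it.
- **Not checked:** I had used all my picture views before the cap was put back, so the final state was checked by numbers only. I worked out the cap's tilt as about 3.5° from the slate slopes but did not measure it. I did not re-measure the other things on the ledge at the end.

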